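Line up test cylinders in the V-trough

ROBOT

A 6-joint arm with a two-finger parallel gripper is mounted at the origin on the work surface. World frame = base frame: x ahead of the robot, y to its left, z up, the work surface at z = 0. Lengths are in m, angles in degrees, forces in N, time in s.
With the tool pointing down it reaches from about 0.25 to 0.725 m from the base axis. Payload 9.7 kg.
Tool frame: the origin (TCP) lies at the very end of the fingers, on their centre line; the grasp point (between the pads) lies 19 mm behind it (bot.grip_point_offset is the distance from the TCP to the grasp point, in m); y points along the fingers, x is the direction in which the jaws open and shut, and the axes are right-handed (so a half turn about y gives the same grasp; the last joint's range is limited). The gripper opens to 85 mm and grips with 20 to 120 N. Pads are 22 mm wide; open, the fingers measure 114 mm over their backs; the gripper's body (76 mm by 85 mm) begins 54 mm behind the grasp point. The pads swing forward as they close: fully open they stand 13 mm farther back than shut.
Start: joints at [-66.807, 4.979, 10.078, 95.1, 0, 90], TCP at [0.217, -0.506, 0.202] pointing down, gripper open.
Joint ranges: [-179.16, 179.16], [-48.56, 103.87], [-65.8, 70.77], [-126.05, 130.52], [-82.76, 87.17], [-180, 180]. Speed limits (degrees/s): [127.2, 127.2, 147.25, 180, 180, 180].

INTERFACE

Orientations are given as [roll, pitch, yaw] about the fixed x, y, z axes, in that order (R = Rz(yaw) Ry(pitch) Rx(roll)).
In Python, from workcell import bot gives the robot as it stands.
- The arm moves only by the shell command python3 -m inch 'ROWS' [FORCE]. ROWS is JSON, a list of rows, each a list of 3 entries, a list of its own where there are three numbers: the shift along the tool's x, y, z in mm, then the turn, a rotation vector about the tool's x, y, z in rad, then the finger opening in mm, from 0 to 85.4. In form: [[[x, y, z], [ax, ay, az], grip], ...]. A call has 1 to 20 rows; each row is the pose to reach, as a shift and turn from the pose measured when the call began, along the tool's axes at that moment; what a row does not reach only later rows make up. A row lasts 1/10 s, in which the tool goes at most 50 mm and 8.59 degrees, less where a joint would pass 70% of its speed; a pose out of reach is approached as far as the arm can. A call with a gripper value outside its range is refused whole. The fingers move at their own pace and stop on an object; FORCE is the grip in N (left out, the last holds). Time passes only in rows, so rows that repeat a pose let the fingers close. It gives the time, the measured TCP pose, the force and the opening at its end, in the units of the state.
- bot.get_obs(): the state, without advancing time (a new reading comes with each control period).
- bot.camera(name): name is "side" or "top"; returns a dict with "frame" (420x560x3 uint8, red, green, blue), "mtx" (3x3 intrinsics, pixels), "origin" and "orientation" of the camera in the world. Camera axes: x right, y down, z forward; pixel columns grow to the right and rows downward; lengths in m; the calibration is good to about 2 mm. A picture is of the moment at which its call begins. There is no depth.
- bot.job_done(): hands the job in, once; it reports no verdict.
Trained networks look in a picture, given as the dict that the camera call returned (one of the last four; its "shot" number tells which), for a name from the list of things; names that differ only in an ending like _2 or _b are one class to them, and where a whole thing is asked for, a point or a joint stands for the part that bears it (a point fixed in the world has none). Each returns a list of dicts, best first, with "confidence" (0 to 1); they miss things now and then, are a little off and sometimes report something else, mostly with a low value. They report only what shows in the picture. A call takes as long as a camera call. They do not tell look-alikes from the thing itself.
- bot.search_frame(picture, name): "box" ([left, top, right, bottom] in pixels, round what is visible of it).
- bot.cut_out(picture, name): "region" (420x560 bool, what is visible of it) and "box" ([left, top, right, bottom] in pixels, round what is visible of it).
The state is a dict: "time": time; "q": joint angles; "qd": joint speeds; "joint_efforts": joint torques, N m; "ee_pos": TCP position; "tcp_rot": TCP orientation; "wrist_force": force on the tool from outside, world axes, zero at the start; "torque": the same for the moment, N m; "opening": finger opening in m.
Only numpy, scipy, OpenCV 4.12 (cv2) and the standard library are available. Lean on these libraries where they do the work, as an engineer would, in place of code of your own. Each camera call takes 0.05 s, during which the arm holds its last target. There are 200 camera calls.

TASK

The annealed test cylinders are in the specimen boat under the glass riser, behind the amber bottle: stand the bottle aside, upright, and take the boat out by its handle. With its lip close above the high end of the V-trough, tip all three cylinders into the trough so that they slide down and lie in one line along its fold, nose to tail against the end stop, none dropped on the bench. Then put the empty boat back on its white plate as it was and the bottle back on its cork coaster, and leave everything else on the bench where it is.

Things in the scene. Friction and masses are not known exactly. Their poses are not given: they have to be found in the camera images.
- v_trough: fixed aluminium 90-degree angle profile, open on top, faces 36 mm wide, 4 mm thick, sloping down at 22 degrees to a steel end stop; slippery, cylinders slide down it. Origin: on the fold (inner bottom line) at the stop's inner face, 30 mm above the bench. x: along the fold, downhill; z: up out of the V. Mouth 51 mm wide, its edges at z = 25.5 mm. A seated cylinder's centre is at z = 9.9 mm.
- trough_top (a point): the open high end of the V-trough's fold, 180 mm uphill of the stop, 97 mm above the bench. The steel stand below has a base plate 190 x 75 mm, centred under the trough.
- boat: specimen boat: narrow steel tray 100 x 26 mm, walls 2 mm thick, 24 mm high, open at the front end, black handle behind; 90 g empty. Origin: underside, middle of the tray. x: towards the open front; z: up. Floor 5 mm above the underside, slippery: cylinders slide out from 8 to 14 degrees of tipping. Stands level on rest_plate, handle out at the riser's front.
- boat_grip (a point): middle of the boat's handle: 78 mm behind and 32 mm above the boat's origin. The handle is a bar 53 mm long (along the boat's x), 12 mm wide, 14 mm high. At the start this point lies about 5 mm in front of the riser's front edge, so the hand must lean away from the glass to reach it.
- boat_lip (a point): middle of the front edge of the boat's floor (top face), where the cylinders slide off: 50 mm ahead of and 5 mm above the boat's origin. Tipped slowly they leave one by one; tipped fast and steeply they tumble over one another in the trough.
- specimen_a: plain steel test cylinder, 14 mm diameter, 26 mm long, 31 g, lying in the boat with its axis roughly along the boat. Origin: its centre; x: its axis.
- specimen_b: second such cylinder, the same.
- specimen_c: third such cylinder, the same.
- rest_plate: fixed white ceramic plate, 110 x 60 mm, 6 mm thick, under the riser in one of its two bays, on which the boat stands. Origin: underside centre (on the bench); x: into the bay, as the boat's at rest.
- bottle: amber glass bottle, 56 mm diameter up to 74 mm, narrow neck, black cap 26 mm in diameter whose sides run from 104 to 120 mm (the top); about 220 g, heaviest low down, so best held round its body. Origin: underside centre; z: up. Stands on the coaster, in front of the boat's handle.
- coaster: fixed cork disc, 74 mm diameter, 5 mm thick, the bottle's place. Origin: underside centre, on the bench.
- riser: fixed clear glass shelf 170 (x) x 420 (y) mm, underside at 122 mm, top at 130 mm, on legs 18 mm thick at x = -68 and 68, y = -190, 0 and 190 mm: two open bays. A light controller stands on its middle (70 mm wide, top at 165 mm). Origin: on the bench under its middle; x: from its front to its back; front edge at x = -85 mm.
- gauge_case: fixed closed wooden case, 110 x 90 mm, 45 mm high, in the riser's other bay. Origin: underside centre.
- beaker: bystander: glass beaker, 52 mm diameter, 70 mm high, in front of the other bay. Origin: underside centre.
- mount_a: bystander: black resin disc, 30 mm diameter, 20 mm high, beside the boat under the riser. Origin: underside centre.
- mount_b: bystander: the same, on the boat's other side.
- petri: bystander: glass dish with lid, 64 mm diameter, 16 mm high. Origin: underside centre.
- dropper: bystander: small amber dropper bottle, 34 mm diameter, 65 mm high. Origin: underside centre.
- caliper: bystander: digital caliper lying flat, 230 mm long (along its x), 52 mm wide at the jaws, 12 mm high. Origin: underside, middle of its beam.
- tweezers: bystander: steel tweezers, 138 mm long (along x), 20 mm wide, 9 mm high. Origin: underside centre.
Not all that is in view belongs to the job. Leave any pink look-alike of the bottle alone. Of the things that look like the coaster, the middle-sized one is meant.

How it is judged (in metres and radians):
On the way, in this order (a step that is already met when the one before it is completed fails the run):
1. the bottle stands upright on the bench, clear of its coaster (horizontal distance between bottle and coaster above 0.06 m and height (world z) of bottle below 0.008 m and angle between bottle's own z axis and vertical below 0.08 rad and contact force between the fingers and bottle below 0.1 N), for 0.1 s.
2. the boat is tipped with its lip close above the V-trough (angle between boat's own z axis and vertical above 0.12 rad and x of boat_lip in the frame of v_trough between -0.2 and -0.03 m and y of boat_lip in the frame of v_trough between -0.03 and 0.03 m and z of boat_lip in the frame of v_trough between 0 and 0.075 m), for 0.05 s.
3. all three cylinders lie in one line along the fold against the stop (x of specimen_a in the frame of v_trough between -0.072 and -0.008 m and y of specimen_a in the frame of v_trough between -0.004 and 0.004 m and z of specimen_a in the frame of v_trough between 0.006 and 0.014 m and angle between the x axis of each of specimen_a, specimen_b, specimen_c and the x axis of v_trough, either way round below 0.12 rad and linear speed of each of specimen_a, specimen_b, specimen_c below 0.02 m/s and x of specimen_b in the frame of v_trough between -0.072 and -0.008 m and y of specimen_b in the frame of v_trough between -0.004 and 0.004 m and z of specimen_b in the frame of v_trough between 0.006 and 0.014 m and x of specimen_c in the frame of v_trough between -0.072 and -0.008 m and y of specimen_c in the frame of v_trough between -0.004 and 0.004 m and z of specimen_c in the frame of v_trough between 0.006 and 0.014 m), for 0.2 s.
At the end, for the whole second after the job is handed in: The three cylinders rest in the fold in one line (each within 4 mm of it, 7 degrees along it), nose to tail from the stop, gaps under about 7 mm in all. The boat stands level on its plate (within 30 mm, 20 degrees), the bottle upright on its coaster (within 20 mm), all at rest (all of step 3 and horizontal distance between bottle and coaster below 0.02 m and height (world z) of bottle below 0.01 m and angle between bottle's own z axis and vertical below 0.05 rad and linear speed of each of bottle, boat below 0.02 m/s and horizontal distance between boat and rest_plate below 0.03 m and height (world z) of boat below 0.012 m and angle between boat's own z axis and vertical below 0.08 rad and angle between the x axis of boat and the x axis of rest_plate, either way round below 0.35 rad); the robot touches nothing.
It fails at once if a cylinder drops on the bench (height (world z) of any of specimen_a, specimen_b, specimen_c below 0.011 m).
It fails at once if the bottle is tipped (angle between bottle's own z axis and vertical above 0.4 rad).
It fails at once if a bystander is pushed more than 20 mm or knocked over (distance of any of beaker, mount_a, mount_b, petri, dropper, caliper, tweezers from where it was at the start of the episode above 0.02 m or angle between any of beaker, mount_a, mount_b, petri, dropper, caliper, tweezers's own z axis and vertical above 0.5 rad).
It also fails if it takes over 72 s, if anything falls off the work surface, if the arm or the gripper's body presses on something with over 40 N, if the wrist force passes 120 N, or if a joint passes its speed limit or range.

## Working session

There is one attempt and no reset: what is moved stays moved. The work goes in short steps, Python scripts to look and compute and a shell command to move; the robot and the scene stay as the last step left them, time stands still between calls to the robot, and variables do not carry over. Pictures are saved under pics/ and viewed, about 8 in all and at most 12, crops included, and the job is handed in when it is done.

```bash
ls; mkdir -p pics; python3 - <<'E'
from workcell import bot
import cv2,numpy as np
o=bot.get_obs();print(o['time'],o['ee_pos'],o['tcp_rot'],o['opening'])
for n in ['top','side']:
    p=bot.camera(n);cv2.imwrite(f'pics/{n}0.png',p['frame'][:,:,::-1])
    print(n,np.round(p['mtx'],1).tolist(),p['origin'],p['orientation'])
    for k in ['v_trough','boat','specimen_a','rest_plate','bottle','coaster','riser','gauge_case','beaker','mount_a','petri','dropper','caliper','tweezers','boat_grip']:
        try: print(k,[(np.round(d['box']).astype(int).tolist(),round(d['confidence'],2)) for d in bot.search_frame(p,k)])
        except Exception as e: print(k,e)
print(bot.get_obs()['time'])
E
```

```text
pics
0.0 [ 0.21651647 -0.50529981  0.20128049] [-8.99981937e+01  7.45792383e-02 -6.68065241e+01] 0.08544142437501911
top [[487.0, 0.0, 276.8], [0.0, 487.0, 207.1], [0.0, 0.0, 1.0]] [ 2.30630279e-01 -2.75938486e-05  1.12567884e+00] [-1.67112512e+02 -1.49422690e-01 -9.05995635e+01]
v_trough [([345, 166, 431, 226], 0.65)]
boat [([182, 218, 206, 223], 0.52)]
specimen_a []
rest_plate [([187, 212, 189, 233], 0.43)]
bottle [([240, 246, 263, 275], 0.8), ([214, 202, 242, 231], 0.78), ([290, 172, 320, 199], 0.64)]
coaster [([259, 207, 283, 228], 0.93), ([109, 315, 157, 356], 0.89), ([211, 215, 246, 235], 0.77)]
riser [([95, 77, 201, 270], 0.91)]
gauge_case [([191, 135, 192, 166], 0.47), ([395, 126, 423, 150], 0.36), ([212, 214, 245, 238], 0.2)]
beaker [([215, 144, 234, 170], 0.69), ([185, 210, 190, 232], 0.21)]
mount_a []
petri [([396, 127, 420, 152], 0.82)]
dropper [([415, 256, 437, 272], 0.78)]
caliper [([247, 110, 338, 136], 0.9), ([189, 142, 194, 168], 0.42)]
tweezers [([345, 166, 434, 226], 0.53)]
boat_grip [([184, 216, 207, 225], 0.48)]
side [[447.9, 0.0, 286.0], [0.0, 447.9, 211.9], [0.
[... 197 characters left out ...]
218], 0.62), ([123, 284, 150, 313], 0.56), ([128, 210, 214, 236], 0.44)]
rest_plate []
bottle [([290, 161, 319, 199], 0.83), ([237, 218, 262, 260], 0.67), ([346, 209, 367, 219], 0.62)]
coaster [([273, 219, 296, 236], 0.77), ([376, 132, 418, 154], 0.58), ([310, 217, 338, 238], 0.55)]
riser [([358, 151, 461, 337], 0.92)]
gauge_case [([369, 292, 369, 300], 0.44)]
beaker [([321, 254, 343, 287], 0.71), ([316, 195, 338, 231], 0.39)]
mount_a [([208, 187, 259, 197], 0.5), ([132, 208, 214, 234], 0.36)]
petri [([124, 287, 149, 313], 0.84)]
dropper [([144, 174, 157, 190], 0.75), ([360, 152, 462, 336], 0.31)]
caliper [([205, 303, 311, 334], 0.74)]
tweezers []
boat_grip [([126, 208, 216, 234], 0.26)]
1.6
```

View pics/top0.png

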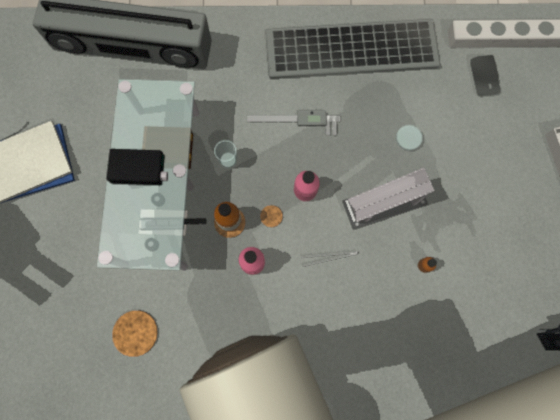

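View pics/side0.png

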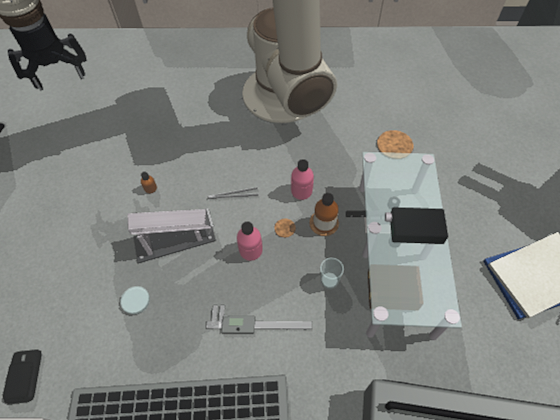

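Top view: the boat is at (160,222) with its handle at (195,221). The amber bottle is at (229,218) on the middle coaster, and the trough is at (390,198). The pink look-alikes are at (307,185) and (251,260). Next I'll enlarge the trough and the boat.

```bash
cat > h.py <<'E'
import numpy as np,cv2
from scipy.spatial.transform import Rotation as R
from workcell import bot
CAM={'top':dict(mtx=np.array([[487.0,0,276.8],[0,487.0,207.1],[0,0,1]]),o=np.array([.230630279,-2.759e-5,1.12567884]),e=[-167.112512,-.14942269,-90.5995635]),
'side':dict(mtx=np.array([[447.9,0,286.0],[0,447.9,211.9],[0,0,1]]),o=np.array([1.01361784,.01770787,.96996894]),e=[-148.6757012,.29627215,89.84346269])}
def ray(n,uv):
    c=CAM[n];d=R.from_euler('xyz',c['e'],degrees=True).as_matrix()@np.linalg.inv(c['mtx'])@np.array([uv[0],uv[1],1.]);return c['o'],d/np.linalg.norm(d)
def at_z(n,uv,z):
    o,d=ray(n,uv);return o+d*(z-o[2])/d[2]
def tri(ut,us):
    o1,d1=ray('top',ut);o2,d2=ray('side',us)
    t=np.linalg.lstsq(np.c_[d1,-d2],o2-o1,rcond=None)[0];a=o1+d1*t[0];b=o2+d2*t[1];return (a+b)/2,np.linalg.norm(a-b)
def proj(n,p):
    c=CAM[n];q=(np.asarray(p)-c['o'])@R.from_euler('xyz',c['e'],degrees=True).as_matrix();q=q@c['mtx'].T;return q[...,:2]/q[...,2:]
E
python3 - <<'E'
from h import *
t=cv2.imread('pics/top0.png');s=cv2.imread('pics/side0.png')
def crop(im,x,y,w,h,k): return cv2.resize(im[y:y+h,x:x+w],None,fx=k,fy=k,interpolation=cv2.INTER_CUBIC)
a=crop(t,338,160,100,75,4);b=crop(s,122,200,100,75,4);c=crop(t,130,190,134,100,3)[:300,:400];d=crop(s,300,185,100,75,4)
cv2.imwrite('pics/c1.png',np.vstack([np.hstack([a,b]),np.hstack([c,d])]))
print('bottle cap',tri((225,209),(326,200)))
for n,u,z in [('top',(125,86),.13),('top',(186,88),.13),('top',(105,258),.13),('top',(172,260),.13)]: print(at_z(n,u,z))
E
```

```text
bottle cap (array([0.45966917, 0.10575746, 0.11107295]), np.float64(0.00048449171168970845))
[0.73774389 0.32937545 0.13      ]
[0.73167304 0.19376502 0.13      ]
[0.35502082 0.34768033 0.13      ]
[0.34953005 0.21049582 0.13      ]
```

View pics/c1.png

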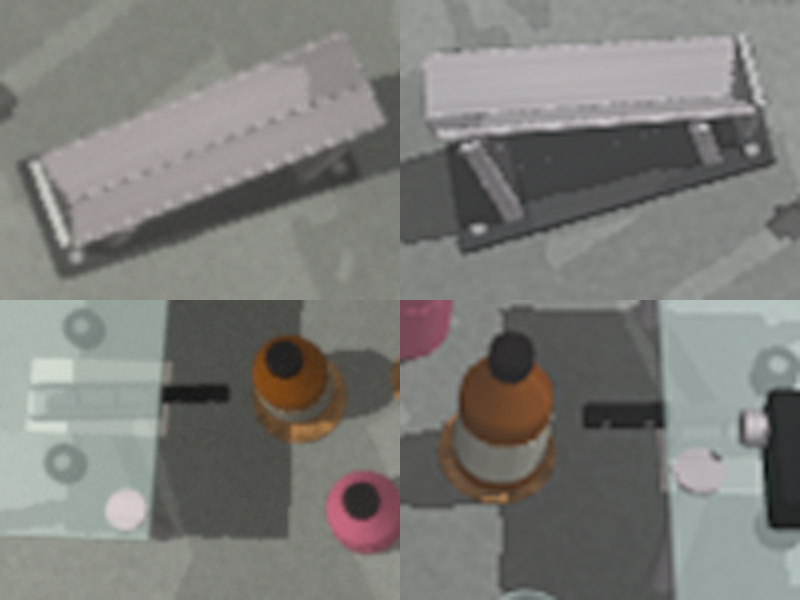

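Top crops: the trough's stop is at about (352,212) and its high end at about (429,180). The white plate's corners are near (140,210), (187,211), (185,235) and (139,233). The handle tip is at (207,221), and the cap is at (224.7,209.5) in top and (327.5,199.5) in side.

```bash
cat >> h.py <<'E'
def trough_T(p):  # x,y,yaw(rad) -> R,o
    return R.from_euler('zy',[0,0]).as_matrix() if 0 else (R.from_euler('ZY',[p[2],np.radians(22)]).as_matrix(),np.array([p[0],p[1],.03]))
E
python3 - <<'E'
from h import *
from scipy.optimize import least_squares as LS
ob=[('top',(-.18,25.5e-3,25.5e-3),0)]
tp=np.array([(348,199.5),(424.3,168.8),(434.3,190.5),(356.8,221.3)])
# which side: uphill/right; upper edge=larger x world.
def res(p):
    M,o=trough_T(p);e=.0255
    s=[(0,-e,e),(-.18,-e,e),(-.18,e,e),(0,e,e)]
    w=np.array(s)@M.T+o
    if w[0,0]<w[3,0]: w=w[[3,2,1,0]]
    q=proj('top',w)-tp; f=proj('top',np.array([[-.18,0,0]])@M.T+o)-[[338+370/4,160+87/4]]
    qs=proj('side',w[2:3])[0]; 
    return np.r_[q.ravel(),f.ravel()]
r=LS(res,[.49,-.14,np.radians(112)]);print('trough',r.x[:2],np.degrees(r.x[2]),np.round(r.fun,1))
M,o=trough_T(r.x);e=.0255;print('side corners',proj('side',np.array([(0,-e,e),(-.18,-e,e),(-.18,e,e),(0,e,e)])@M.T+o).round(1).tolist(),'top pt',M@[-.18,0,0]+o,M[:,0])
print('cap',tri((224.7,209.5),(327.5,199.5)))
for u in [(140,210),(187.3,211),(185,235),(139,233.3)]: print('plate',at_z('top',u,.006))
print('handle tip',at_z('top',(206.7,221),.045),at_z('side',(446/3*0+300+184/4,185+113/4),.045), tri((206.7,221),(346,213.5)))
print('handle at edge',at_z('top',(184.5,221),.045))
import itertools
C={}
for n,f in [('top','pics/top0.png'),('side','pics/side0.png')]:
    for nm,b in dict(pink1=(251,250),).items(): pass
print('pink caps',at_z('top',(251,257),.12),at_z('top',(308,177),.12),'beaker',at_z('top',(226,165),0),'coaster',at_z('top',(228.5,225),.005),'smallc',at_z('top',(272,216),.003))
for n,a,b in [('coaster',(215,246),(0,235))]: print('coaster bottom',at_z('top',(230,237),0))
E
```

```text
trough [ 0.46909263 -0.18406007] 108.0085144671964 [ 0.1  0.7  0.8  0.  -0.  -0.  -0.8 -0.2 -0.1 -0.5]
side corners [[209.0, 224.8], [129.0, 230.4], [125.9, 211.4], [204.2, 207.3]] top pt [ 0.52068902 -0.34277717  0.09742919] [-0.28664661  0.88176166 -0.37460659]
cap (array([0.45856936, 0.10779029, 0.1112968 ]), np.float64(0.0033303118024943365))
plate [0.48294561 0.31640024 0.006     ]
plate [0.47943438 0.20506205 0.006     ]
plate [0.42228378 0.20866673 0.006     ]
plate [0.42736566 0.31582913 0.006     ]
handle tip [0.44717706 0.15337694 0.045     ] [0.45533299 0.15912205 0.045     ] (array([0.4495306 , 0.15786389, 0.03385896]), np.float64(0.005753766543118917))
handle at edge [0.44767596 0.20353844 0.045     ]
pink caps [0.35528174 0.04944403 0.12      ] [ 0.52638778 -0.07280381  0.12      ] beaker [0.59379261 0.11609561 0.        ] coaster [0.4451415  0.10785071 0.005     ] smallc [0.46606814 0.00588508 0.003     ]
coaster bottom [0.41752093 0.10449402 0.        ]
```

```bash
cat >> h.py <<'E'
def goal(p,Rm=None,rpy=None):
    o=bot.get_obs();M=R.from_euler('xyz',o['tcp_rot'],degrees=True)
    G=R.from_matrix(Rm) if Rm is not None else (R.from_euler('xyz',rpy,degrees=True) if rpy is not None else M)
    print('t',round(o['time'],2),'tcp',o['ee_pos'].round(4),o['tcp_rot'].round(1),'q',np.round(o['q'],0),'F',np.round(o['wrist_force'],1),'op',round(o['opening'],4))
    print('shift mm',(M.inv().apply(np.asarray(p)-o['ee_pos'])*1000).round(1).tolist(),'rot',(M.inv()*G).as_rotvec().round(4).tolist())
E
python3 -m inch '[[[-468,0,461],[0,-1.396,0],60],[[-468,0,461],[0,-1.396,0],60],[[-468,0,461],[0,-1.396,0],60],[[-468,0,461],[0,-1.396,0],60],[[-468,0,461],[0,-1.396,0],60],[[-468,0,461],[0,-1.396,0],60],[[-468,0,461],[0,-1.396,0],60],[[-468,0,461],[0,-1.396,0],60],[[-468,0,461],[0,-1.396,0],60],[[-468,0,461],[0,-1.396,0],60],[[-468,0,461],[0,-1.396,0],60],[[-468,0,461],[0,-1.396,0],60],[[-468,0,461],[0,-1.396,0],60],[[-468,0,461],[0,-1.396,0],60],[[-468,0,461],[0,-1.396,0],60],[[-468,0,461],[0,-1.396,0],60]]'
python3 - <<'E'
from h import *
ims=[]
o=bot.get_obs();p=o['ee_pos'];print(p)
for n,(x,y) in [('top',(190,160)),('side',(280,140))]:
    f=bot.camera(n)['frame'][:,:,::-1].copy();cv2.imwrite(f'pics/{n}1.png',f)
    c=cv2.resize(f[y:y+100,x:x+80],None,fx=5,fy=5,interpolation=cv2.INTER_CUBIC)
    for w,col in [(p,(0,255,0)),((.456,.107,.125),(255,255,0)),((.456,.107,.005),(255,0,255))]:
        u=(proj(n,np.array(w))-[x,y]+.5)*5;cv2.drawMarker(c,tuple(int(a) for a in u),col,0,12)
    ims.append(c)
cv2.imwrite('pics/c2.png',np.hstack(ims))
E
```

```text
time: 3.2
ee_pos: [0.4557, 0.1055, 0.202]
tcp_rot: [-90.0, 0.0, 13.2]
wrist_force: [0.3, 0.1, -0.2]
opening: 0.06
[0.45572131 0.10552762 0.20202582]
```

View pics/c2.png

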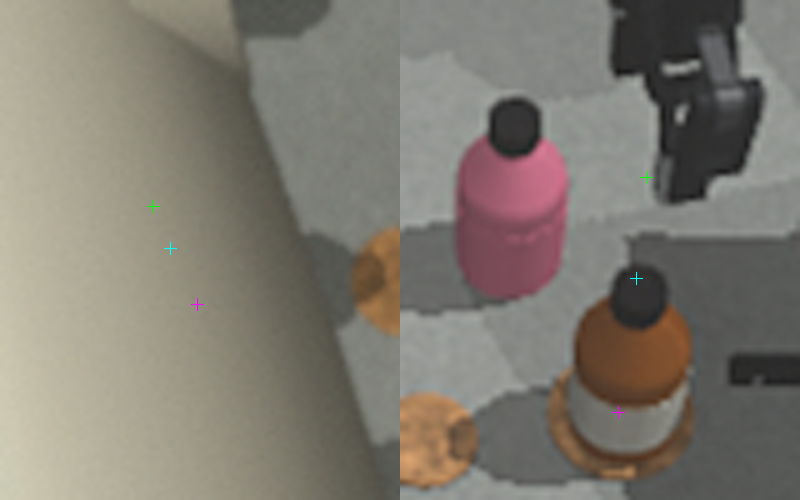

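Side view: the pink bottle is at (515,200) and the amber cap at (640,290). The fingers hover behind and above it, with the near fingertip around (655–710,197). The arm hides the bottle from the top camera. I'll check the near finger's projection for camera bias.

```bash
python3 - <<'E'
from h import *
o=bot.get_obs();M=R.from_euler('xyz',o['tcp_rot'],degrees=True);p=o['ee_pos']
for back in (0,-.008):
  for x in (.030,.042,-.03,-.042):
    w=p+M.apply([[x,back,-.011],[x,back,.011]]);print(back,x,((proj('side',w)-[280,140]+.5)*5+[400,0]).round(0).tolist())
for x in (.456,.458,.46,.462):
  print(x,((proj('side',np.array([[x,.107,.125],[x,.107,.005],[x,.110,.125]]))-[280,140]+.5)*5+[400,0]).round(0).tolist())
# coaster via side: extents (548..693, 372..478) crop-> centre
u=lambda a,b:((a-400)/5-.5+280,b/5-.5+140)
print(at_z('side',u(620.5,425),.004),'side bottom edge',at_z('side',u(620,478),.0),'cap',at_z('side',u(640,284),.125))
print('top coaster centre bottom',at_z('top',(230.2-.3,236.8),.0),'cap top view',at_z('top',(224.5,209),.122))
E
```

```text
0 0.03 [[639.0, 240.0], [690.0, 230.0]]
0 0.042 [[648.0, 263.0], [699.0, 253.0]]
0 -0.03 [[601.0, 127.0], [650.0, 118.0]]
0 -0.042 [[593.0, 106.0], [643.0, 96.0]]
-0.008 0.03 [[641.0, 229.0], [692.0, 219.0]]
-0.008 0.042 [[649.0, 252.0], [701.0, 242.0]]
-0.008 -0.03 [[602.0, 116.0], [652.0, 106.0]]
-0.008 -0.042 [[594.0, 94.0], [644.0, 85.0]]
0.456 [[637.0, 279.0], [619.0, 412.0], [643.0, 279.0]]
0.458 [[637.0, 283.0], [619.0, 416.0], [643.0, 283.0]]
0.46 [[637.0, 286.0], [619.0, 419.0], [644.0, 286.0]]
0.462 [[637.0, 290.0], [620.0, 422.0], [644.0, 290.0]]
[0.46286134 0.10750321 0.004     ] side bottom edge [0.4905403  0.10624039 0.        ] cap [0.45873104 0.10843771 0.125     ]
top coaster centre bottom [0.41799638 0.10473293 0.        ] cap top view [0.45720766 0.10543276 0.122     ]
```

```bash
python3 -m inch '[[[2.5,40,1],[0,0,0],60],[[2.5,75,1],[0,0,0],60],[[2.5,108,1],[0,0,0],60],[[2.5,108,1],[0,0,0],60],[[2.5,108,1],[0,0,0],45],[[2.5,108,1],[0,0,0],36],[[2.5,108,1],[0,0,0],30],[[2.5,108,1],[0,0,0],22],[[2.5,108,1],[0,0,0],22],[[2.5,108,1],[0,0,0],22],[[2.5,108,1],[0,0,0],22]]' 30
python3 - <<'E'
from h import *
ims=[]
p=bot.get_obs()['ee_pos']
for n,(x,y) in [('side',(280,140))]:
    f=bot.camera(n)['frame'][:,:,::-1].copy()
    c=cv2.resize(f[y:y+100,x:x+80],None,fx=5,fy=5,interpolation=cv2.INTER_CUBIC)
    cv2.drawMarker(c,tuple(int(a) for a in (proj(n,p)-[x,y]+.5)*5),(0,255,0),0,12)
    ims.append(c)
cv2.imwrite('pics/c3.png',np.hstack(ims))
E
```

```text
time: 4.4
ee_pos: [0.4588, 0.1066, 0.0957]
tcp_rot: [-90.0, -0.1, 13.1]
wrist_force: [0.3, -1.4, 6.2]
opening: 0.0223
```

View pics/c3.png

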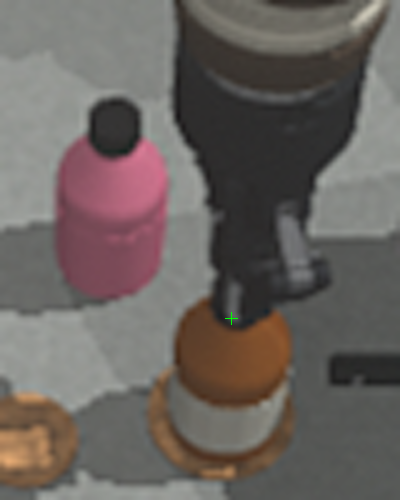

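Side view: the closed fingers are at (235,310) over the bottle's top, and the cap is hidden. The 22.3 mm opening doesn't fit the 26 mm cap, so I'll squeeze further to see what is held.

```bash
python3 -m inch '[[[0,0,0],[0,0,0],14],[[0,0,0],[0,0,0],10],[[0,0,0],[0,0,0],10]]' 40
python3 -c "
from h import *
goal([.458,.107,.1])"
```

```text
time: 4.75
ee_pos: [0.4596, 0.1069, 0.0965]
tcp_rot: [-90.0, -0.3, 13.1]
wrist_force: [1.7, 0.9, 6.1]
opening: 0.0101
t 4.75 tcp [0.4596 0.1069 0.0965] [-90.   -0.3  13.1] q [ 13.  -7. -13.  83.  -0.  90.] F [1.7 0.9 6.1] op 0.0101
shift mm [-1.5, -3.5, 0.5] rot [0.0, 0.0, 0.0]
```

```bash
python3 - <<'E'
from h import *
ims=[]
p=bot.get_obs()['ee_pos']
for n,(x,y) in [('side',(305,160)),('top',(190,160))]:
    f=bot.camera(n)['frame'][:,:,::-1].copy()
    c=cv2.resize(f[y:y+60,x:x+40],None,fx=10,fy=10,interpolation=cv2.INTER_CUBIC)
    c=cv2.convertScaleAbs(c,alpha=1.8,beta=20)
    if n=='top': c=cv2.resize(f[140:260,180:260],None,fx=5,fy=5)
    ims.append(c)
cv2.imwrite('pics/c4.png',np.hstack(ims))
E
```

```text
(no output)
```

View pics/c4.png

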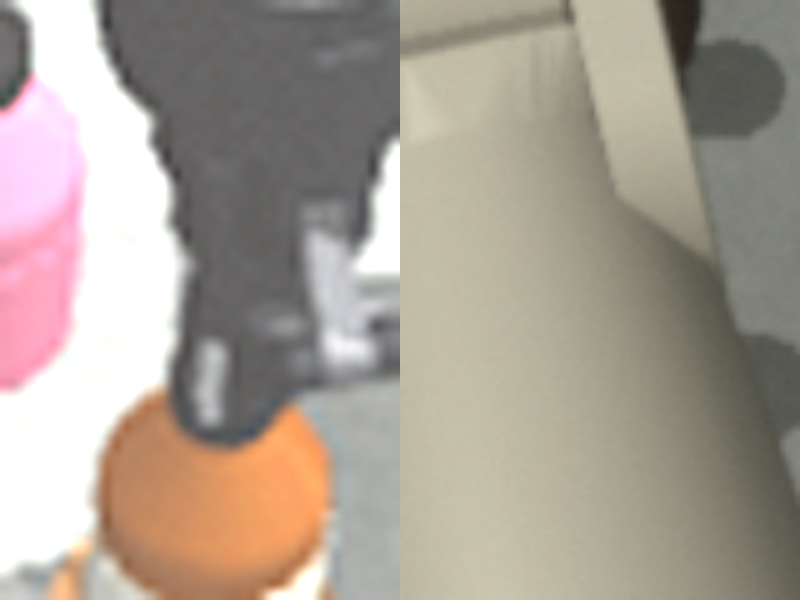

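Enlarged: a dark rounded tip ends at side pixel (327.5,204) against the bottle's shoulder, and the top camera sees only the arm. The fingers closed to 10 mm, so they hold nothing. I'll open, rise, swing aside and check where the bottle really is.

```bash
python3 -m inch '[[[0,0,0],[0,0,0],60],[[0,0,0],[0,0,0],60],[[0,0,0],[0,0,0],60]]'
python3 -m inch '[[[0,-50,0],[0,0,0],60],[[0,-100,0],[0,0,0],60],[[0,-100,-50],[0,0,0],60],[[0,-100,-100],[0,0,0],60],[[0,-100,-150],[0,0,0],60],[[0,-100,-200],[0,0,0],60],[[0,-100,-240],[0,0,0],60],[[0,-100,-240],[0,0,0],60]]'
python3 - <<'E'
from h import *
t=bot.camera('top');s=bot.camera('side')
for n,p in [('top',t),('side',s)]:
    f=p['frame'][:,:,::-1].copy();cv2.imwrite(f'pics/{n}5.png',f)
    for k in ['bottle','coaster']:print(n,k,[(np.round(d['box'],1).tolist(),round(d['confidence'],2)) for d in bot.search_frame(p,k)])
a=cv2.resize(cv2.imread('pics/top5.png')[180:280,180:280],None,fx=4,fy=4,interpolation=cv2.INTER_CUBIC)
b=cv2.imread('pics/side5.png')[70:270,190:390];b=cv2.resize(b,None,fx=2,fy=2)
p=bot.get_obs()['ee_pos'];cv2.drawMarker(b,tuple(int(v) for v in (proj('side',p)-[190,70]+.5)*2),(0,255,0),0,10)
cv2.imwrite('pics/c5.png',np.hstack([a,b]));print(p)
E
```

```text
time: 5.15
ee_pos: [0.4594, 0.1068, 0.0962]
tcp_rot: [-90.0, -0.2, 13.1]
wrist_force: [0.4, -0.6, 0.5]
opening: 0.0531
time: 5.95
ee_pos: [0.5136, -0.131, 0.1951]
tcp_rot: [-90.0, -0.1, 12.8]
wrist_force: [0.4, 0.4, 0.1]
opening: 0.0601
top bottle [([239.1, 246.5, 264.0, 274.9], 0.87), ([215.6, 199.2, 242.5, 232.2], 0.67), ([290.1, 169.3, 313.0, 197.1], 0.61)]
top coaster [([212.8, 212.5, 243.9, 238.5], 0.76), ([111.9, 312.3, 157.5, 357.2], 0.74), ([259.5, 207.4, 284.9, 228.3], 0.64), ([182.4, 220.3, 206.3, 224.7], 0.24)]
side bottle [([289.5, 158.9, 315.5, 200.1], 0.76), ([237.1, 218.6, 262.2, 261.4], 0.75), ([315.5, 195.2, 336.3, 231.9], 0.56)]
side coaster [([272.3, 217.1, 294.7, 236.1], 0.73), ([310.2, 215.3, 339.9, 238.4], 0.63), ([376.8, 131.3, 415.9, 152.9], 0.59)]
[ 0.51325392 -0.12588865  0.1964269 ]
```

View pics/c5.png

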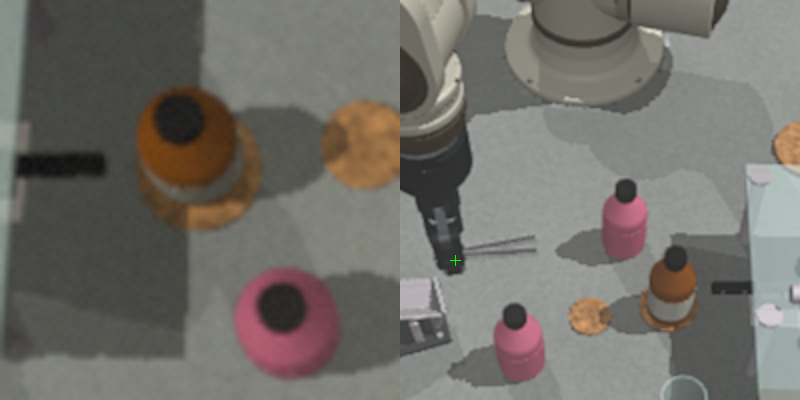

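The bottle is unmoved: its cap is at top pixel (225,210). Both views put the fingertips about 6 px higher than the TCP reading predicts, so the tips may sit higher than reported. I'll check that against the start picture and this one.

```bash
python3 - <<'E'
from h import *
p=np.array([.2165,-.5053,.2013]);M=R.from_euler('xyz',[-90,0,-66.8],degrees=True)
for b in (0,-.013,-.03): print(b,proj('side',p+M.apply([[-.043,b,0],[.043,b,0],[-.057,b,0],[.057,b,0]])).round(1).tolist())
q=np.array([.5133,-.1259,.1964]);M2=R.from_euler('xyz',[-90,0,12.8],degrees=True)
for b in (0,-.013,-.03): print(b,((proj('side',q+M2.apply([[-.03,b,0],[.03,b,-.011],[.03,b,.011],[.045,b,0]]))-[190,70]+.5)*2+[400,0]).round(0).tolist())
a=cv2.imread('pics/side0.png')[20:100,0:100];b=cv2.imread('pics/side5.png')[150:220,190:260]
a=cv2.resize(a,(500,400),interpolation=cv2.INTER_CUBIC);b=cv2.resize(b,None,fx=400/70,fy=400/70,interpolation=cv2.INTER_CUBIC)[:, :300]
cv2.imwrite('pics/c6.png',cv2.convertScaleAbs(np.hstack([a,b]),alpha=1.5,beta=20))
print(bot.grip_point_offset)
E
```

```text
0 [[86.5, 90.4], [50.0, 100.8], [92.3, 88.7], [43.9, 102.5]]
-0.013 [[84.4, 86.3], [47.4, 96.7], [90.3, 84.6], [41.3, 98.4]]
-0.03 [[81.5, 80.8], [44.1, 91.3], [87.5, 79.1], [37.8, 93.0]]
0 [[452.0, 237.0], [449.0, 287.0], [471.0, 283.0], [463.0, 298.0]]
-0.013 [[450.0, 230.0], [448.0, 281.0], [469.0, 276.0], [461.0, 291.0]]
-0.03 [[448.0, 221.0], [445.0, 272.0], [467.0, 267.0], [459.0, 282.0]]
0.0187
```

View pics/c6.png

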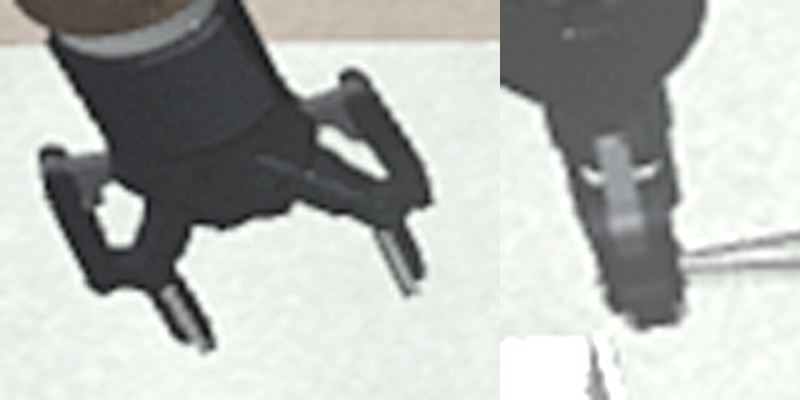

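Start picture: the fingertips are at (82,78) and (41,90), about 8 px above prediction. That matches tips some 25 mm higher than the TCP reading, and it explains the push on top of the cap. I'll go back over the bottle and descend about 26 mm further.

```bash
python3 -c "
from h import *
goal([.457,.1065,.197],rpy=[-90,0,13.1])"
```

```text
t 6.25 tcp [ 0.5133 -0.1259  0.1964] [-90.   -0.2  13.2] q [-14.   2.   6.  94.   0.  63.] F [-0.1 -0.8 -0.4] op 0.0602
shift mm [-1.8, -0.7, 239.1] rot [0.0003, 0.0015, 0.0041]
```

```bash
python3 -m inch '[[[-2,0,50],[0,0,0],68],[[-2,0,100],[0,0,0],68],[[-2,0,150],[0,0,0],68],[[-2,0,200],[0,0,0],68],[[-2,0,239],[0,0,0],68],[[-2,0,239],[0,0,0],68],[[-2,0,239],[0,0,0],68]]'
python3 -m inch '[[[0,40,0],[0,0,0],68],[[0,80,0],[0,0,0],68],[[0,105,0],[0,0,0],68],[[0,127,0],[0,0,0],68],[[0,127,0],[0,0,0],68]]' 30
python3 -m inch '[[[0,0,0],[0,0,0],45],[[0,0,0],[0,0,0],32],[[0,0,0],[0,0,0],20],[[0,0,0],[0,0,0],14],[[0,0,0],[0,0,0],14],[[0,0,0],[0,0,0],14]]' 30
```

```text
time: 6.95
ee_pos: [0.4563, 0.1077, 0.1966]
tcp_rot: [-90.0, -0.3, 13.4]
wrist_force: [0.1, -0.9, -0.7]
opening: 0.0684
time: 7.45
ee_pos: [0.4553, 0.1064, 0.0668]
tcp_rot: [-90.0, -0.0, 13.3]
wrist_force: [0.6, 0.1, 0.5]
opening: 0.0679
time: 8.05
ee_pos: [0.457, 0.1067, 0.069]
tcp_rot: [-90.1, -0.3, 13.3]
wrist_force: [2.6, 1.0, 5.0]
opening: 0.0269
```

Gripped at 26.9 mm, which is the cap. I'll lift and carry the bottle to about (0.30, 0.12).

```bash
python3 -m inch '[[[0,-15,0],[0,0,0],14],[[0,-30,0],[0,0,0],14],[[-10,-40,3],[0,0,0],14],[[-30,-40,10],[0,0,0],14],[[-55,-40,18],[0,0,0],14],[[-80,-40,26],[0,0,0],14],[[-105,-40,34],[0,0,0],14],[[-130,-40,42],[0,0,0],14],[[-145,-40,47],[0,0,0],14],[[-150,-40,49],[0,0,0],14],[[-150,-40,49],[0,0,0],14],[[-150,-40,49],[0,0,0],14]]' 40
python3 -m inch '[[[0,15,0],[0,0,0],14],[[0,28,0],[0,0,0],14],[[0,36,0],[0,0,0],14],[[0,40,0],[0,0,0],14],[[0,43,0],[0,0,0],14],[[0,43,0],[0,0,0],14]]'
```

```text
time: 9.25
ee_pos: [0.3, 0.1199, 0.1086]
tcp_rot: [-90.0, -0.3, 13.3]
wrist_force: [0.6, 0.7, -2.8]
opening: 0.0249
time: 9.85
ee_pos: [0.3004, 0.1199, 0.0657]
tcp_rot: [-90.1, -0.3, 13.3]
wrist_force: [0.8, 0.3, -1.3]
opening: 0.025
```

```bash
python3 -m inch '[[[0,1.5,0],[0,0,0],14],[[0,2.5,0],[0,0,0],14],[[0,3,0],[0,0,0],14],[[0,3,0],[0,0,0],14]]'
python3 -m inch '[[[0,0,0],[0,0,0],30],[[0,0,0],[0,0,0],40],[[0,0,0],[0,0,0],60],[[0,0,0],[0,0,0],60],[[0,-30,0],[0,0,0],60],[[0,-70,0],[0,0,0],60],[[0,-110,0],[0,0,0],60],[[0,-130,0],[0,0,0],60],[[0,-130,0],[0,0,0],60]]'
```

```text
time: 10.25
ee_pos: [0.3013, 0.12, 0.0652]
tcp_rot: [-90.0, -0.5, 13.3]
wrist_force: [-4.7, -2.8, 20.1]
opening: 0.0255
time: 11.15
ee_pos: [0.3011, 0.1203, 0.1976]
tcp_rot: [-90.0, -0.7, 13.3]
wrist_force: [0.8, 0.1, -0.0]
opening: 0.0599
```

```bash
python3 - <<'E'
from h import *
t=bot.camera('top');s=bot.camera('side')
for n,p in [('top',t),('side',s)]:
    cv2.imwrite(f'pics/{n}7.png',p['frame'][:,:,::-1])
    for k in ['bottle']:print(n,k,[(np.round(d['box'],1).tolist(),round(d['confidence'],2)) for d in bot.search_frame(p,k)])
goal([.45,.05,.2])
for z in (.05,.125): print(proj('side',np.array([.3004,.12,z])),proj('top',np.array([.3004,.12,z])))
E
```

```text
top bottle [([290.5, 168.9, 318.7, 199.3], 0.87), ([235.1, 245.3, 265.8, 274.9], 0.82)]
side bottle [([289.0, 161.5, 312.8, 195.6], 0.92), ([318.4, 141.3, 338.9, 179.4], 0.8), ([238.5, 219.0, 263.7, 257.7], 0.77)]
t 11.35 tcp [0.2997 0.1197 0.194 ] [-90.1  -0.4  13.3] q [ 22. -26. -18.  99.  -0.  99.] F [-0.2 -0.2  0.1] op 0.0599
shift mm [130.2, -5.0, -102.5] rot [0.0, 0.0, 0.0]
[326.70889318 160.96651604] [220.22378229 286.34466281]
[328.93761088 141.99065663] [216.14372236 283.96916578]
```

The bottle is upright at the new spot: its side box is (318–339,141–179), as expected. Next I'll compute the leaning pre-grasp for the boat's handle.

```bash
cat >> h.py <<'E'
def Rt(yaw,lean): # boat yaw deg, lean from vertical deg -> tool matrix
    y=np.radians(yaw);l=np.radians(lean);u=np.array([np.cos(y),np.sin(y),0])
    a=u*np.sin(l)-np.array([0,0,1])*np.cos(l);x=np.array([np.sin(y),-np.cos(y),0]);return np.c_[x,a,np.cross(x,a)]
E
python3 -c "
from h import *
M=Rt(87.6,38);print(M.round(2).tolist())
goal(np.array([.449,.176,.038])-.113*M[:,1],Rm=M)"
```

```text
[[1.0, 0.03, 0.03], [-0.04, 0.62, 0.79], [0.0, -0.79, 0.62]]
t 11.35 tcp [0.2997 0.1197 0.194 ] [-90.1  -0.4  13.3] q [ 22. -26. -18.  99.  -0.  99.] F [-0.2 -0.2  0.1] op 0.0599
shift mm [138.9, 68.0, -46.5] rot [0.6591, 0.2667, -0.0841]
```

```bash
python3 -m inch '[[[40,0,-20],[0.15,0.07,-0.02],50],[[80,10,-46],[0.3,0.13,-0.04],50],[[120,30,-46],[0.44,0.2,-0.06],50],[[139,60,-46],[0.6,0.25,-0.08],50],[[139,68,-46],[0.66,0.267,-0.084],50],[[139,68,-46],[0.66,0.267,-0.084],50],[[139,68,-46],[0.66,0.267,-0.084],50],[[139,68,-46],[0.66,0.267,-0.084],50]]'
python3 - <<'E'
from h import *
s=bot.camera('side');f=s['frame'][:,:,::-1].copy();cv2.imwrite('pics/side8.png',f)
o=bot.get_obs();M=R.from_euler('xyz',o['tcp_rot'],degrees=True).as_matrix();p=o['ee_pos'];print(o['q'].round(0),p,o['tcp_rot'])
x,y=270,120
c=cv2.resize(f[y:y+120,x:x+160],None,fx=5,fy=5,interpolation=cv2.INTER_CUBIC);c=cv2.convertScaleAbs(c,alpha=1.4,beta=15)
a=M[:,1]
for w,col in [(p,(0,255,0)),(p-.028*a,(255,0,0)),(p+[0,0,.028],(255,0,255)),(p-.047*a,(0,0,255)),(np.array([.449,.176,.045]),(255,255,0)),(np.array([.449,.157,.045]),(255,255,0))]:
    cv2.drawMarker(c,tuple(int(v) for v in (proj('side',w)-[x,y]+.5)*5),col,0,14,2)
cv2.imwrite('pics/c8.png',c)
E
```

```text
time: 12.15
ee_pos: [0.4462, 0.1073, 0.1279]
tcp_rot: [-52.1, -0.1, -2.3]
wrist_force: [-0.1, 0.5, 0.2]
opening: 0.0504
[-11.  -7. -18.  86.  37.  79.] [0.4463597  0.10762239 0.1283365 ] [-52.08617438  -0.14207622  -2.2887578 ]
```

View pics/c8.png

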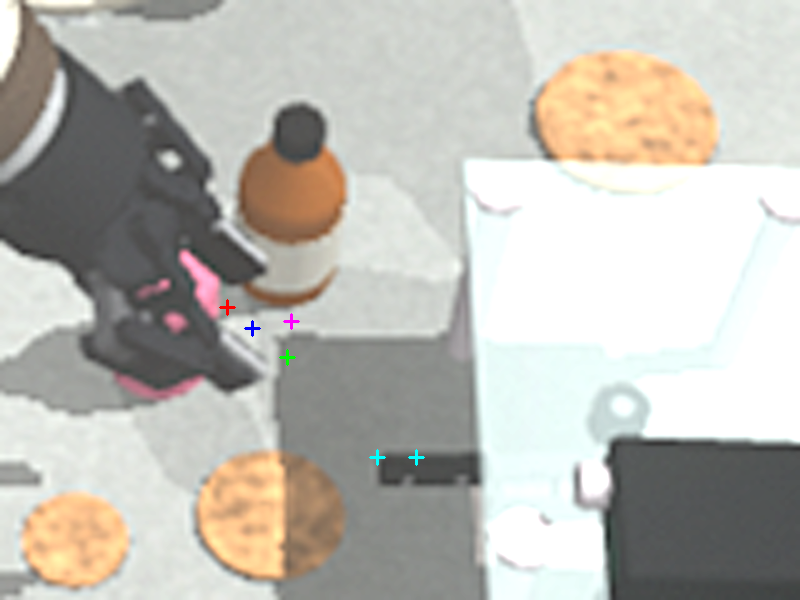

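Side view: the fingertips are at (265,265) and (262,378), midpoint (263,322). That lies about 25 mm back along the tool axis from the reported TCP (green, 288,357), so the offset follows the tool axis. The handle is at (378–480,470). Advancing with the pads 44 mm behind the TCP.

```bash
python3 -c "
from h import *
M=Rt(87.6,38)
goal(np.array([.449,.176,.038])+.044*M[:,1],Rm=M)"
```

```text
t 12.2 tcp [0.4464 0.1076 0.1283] [-52.1  -0.1  -2.3] q [-11.  -7. -18.  86.  37.  79.] F [ 0.3  0.1 -0.2] op 0.0503
shift mm [-0.3, 157.3, -1.5] rot [0.0015, 0.0031, 0.0008]
```

```bash
python3 -m inch '[[[0,40,-1.5],[0,0,0],50],[[0,80,-1.5],[0,0,0],50],[[0,110,-1.5],[0,0,0],50],[[0,135,-1.5],[0,0,0],50],[[0,150,-1.5],[0,0,0],50],[[0,157,-1.5],[0,0,0],50],[[0,157,-1.5],[0,0,0],50]]'
python3 - <<'E'
from h import *
s=bot.camera('side');f=s['frame'][:,:,::-1].copy()
x,y=300,160
c=cv2.resize(f[y:y+90,x:x+120],None,fx=6,fy=6,interpolation=cv2.INTER_CUBIC);c=cv2.convertScaleAbs(c,alpha=1.6,beta=20)
cv2.imwrite('pics/c9.png',c);goal([.45,.2,0])
E
```

```text
time: 12.9
ee_pos: [0.4503, 0.2039, 0.0042]
tcp_rot: [-52.1, -0.2, -2.1]
wrist_force: [0.1, 0.1, -0.4]
opening: 0.0503
t 12.95 tcp [0.4508 0.2034 0.0047] [-52.1  -0.3  -2.2] q [  1.  -7. -31.  63.  38.  95.] F [-0.3 -0.8  0.3] op 0.0504
shift mm [-0.7, 1.6, -5.6] rot [0.0, 0.0, 0.0]
```

View pics/c9.png

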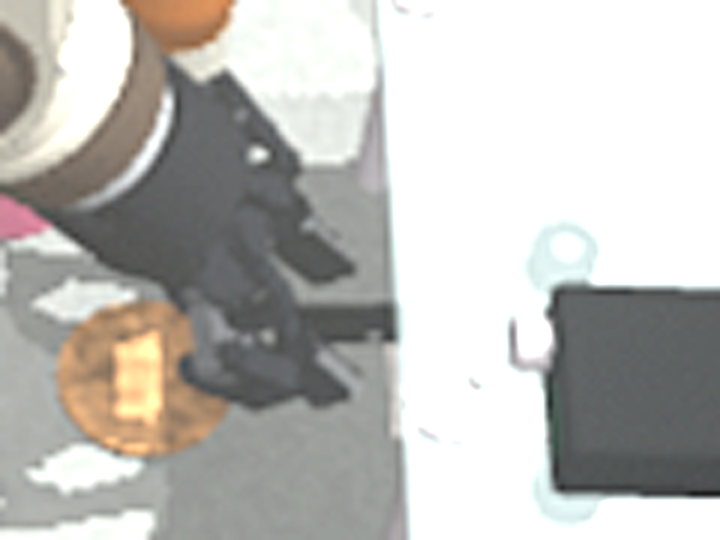

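The fingertips at (350,270) and (345,395) straddle the handle (rows 305–340). I'm out of comfortable picture budget (10 of 12), so I'll go 5 mm deeper and close.

```bash
python3 -m inch '[[[2,3,0],[0,0,0],50],[[2,5,0],[0,0,0],50],[[2,5,0],[0,0,0],38],[[2,5,0],[0,0,0],28],[[2,5,0],[0,0,0],20],[[2,5,0],[0,0,0],14],[[2,5,0],[0,0,0],6],[[2,5,0],[0,0,0],6],[[2,5,0],[0,0,0],6],[[2,5,0],[0,0,0],6]]' 70
```

```text
time: 13.95
ee_pos: [0.453, 0.2064, 0.0009]
tcp_rot: [-52.1, -0.3, -2.2]
wrist_force: [1.1, -1.3, 1.9]
opening: 0.0109
```

Gripped at 10.9 mm, about the handle's width. I'll lift 8 mm and draw the boat out with gentle ramps, since its floor is slippery.

```bash
python3 -m inch '[[[0,-2,1.6],[0,0,0],6],[[0,-4.5,3.5],[0,0,0],6],[[0,-6.3,4.9],[0,0,0],6],[[0,-6.3,4.9],[0,0,0],6],[[0,-8.1,2.5],[0,0,0],6],[[0,-12.4,-3],[0,0,0],6],[[0,-19.2,-11.6],[0,0,0],6],[[0,-28.4,-23.5],[0,0,0],6],[[0,-37.7,-35.3],[0,0,0],6],[[0,-46.9,-47.1],[0,0,0],6],[[0,-56.1,-58.9],[0,0,0],6],[[0,-65.3,-70.7],[0,0,0],6],[[0,-74.6,-82.6],[0,0,0],6],[[0,-82.6,-92.8],[0,0,0],6],[[0,-88.7,-100.7],[0,0,0],6],[[0,-93,-106.2],[0,0,0],6],[[0,-96.1,-110.1],[0,0,0],6],[[0,-97.9,-112.5],[0,0,0],6],[[0,-97.9,-112.5],[0,0,0],6]]'
python3 - <<'E'
from h import *
for n in ('top','side'):
    p=bot.camera(n);cv2.imwrite(f'pics/{n}10.png',p['frame'][:,:,::-1])
    for k in ('boat','specimen_a'):print(n,k,[(np.round(d['box'],1).tolist(),round(d['confidence'],2)) for d in bot.search_frame(p,k)])
o=bot.get_obs();M=R.from_euler('xyz',o['tcp_rot'],degrees=True).as_matrix();goal(o['ee_pos'])
E
```

```text
time: 15.85
ee_pos: [0.4473, 0.0574, 0.009]
tcp_rot: [-52.1, -0.3, -2.2]
wrist_force: [0.8, 0.7, -1.7]
opening: 0.0109
top boat [([202.6, 216.1, 267.5, 229.4], 0.78)]
top specimen_a [([222.3, 218.1, 231.8, 228.4], 0.6), ([230.4, 220.5, 245.5, 226.3], 0.44), ([211.1, 220.4, 219.5, 222.8], 0.4)]
side boat [([295.2, 209.0, 351.2, 223.4], 0.78)]
side specimen_a [([318.7, 214.0, 332.4, 217.2], 0.51), ([318.2, 140.9, 336.0, 178.4], 0.51)]
t 16.15 tcp [0.4472 0.0579 0.0091] [-52.1  -0.3  -2.2] q [-17.  -0. -24.  77.  36.  71.] F [ 0.5  0.1 -1.4] op 0.0107
shift mm [0.0, 0.0, 0.0] rot [0.0, 0.0, 0.0]
```

```bash
python3 - <<'E'
from h import *
for z in (.019,.038): print(z,at_z('top',(202.6,222.5),z),at_z('side',(351.2,216),z))
t=cv2.imread('pics/top10.png');s=cv2.imread('pics/side10.png')
a=cv2.resize(t[195:245,190:290],None,fx=8,fy=8,interpolation=cv2.INTER_CUBIC)[:300]
b=cv2.resize(s[190:240,280:380],None,fx=8,fy=8,interpolation=cv2.INTER_CUBIC)[:300]
a=cv2.resize(t[203:240,190:290],None,fx=8,fy=8,interpolation=cv2.INTER_CUBIC);b=cv2.resize(s[195:232,280:380],None,fx=8,fy=8,interpolation=cv2.INTER_CUBIC)
cv2.imwrite('pics/c11.png',np.vstack([a,b]))
E
```

```text
0.019 [0.4489435  0.16647245 0.019     ] [0.44764757 0.1753545  0.019     ]
0.038 [0.4451954  0.16361389 0.038     ] [0.45895544 0.17220478 0.038     ]
```

View pics/c11.png

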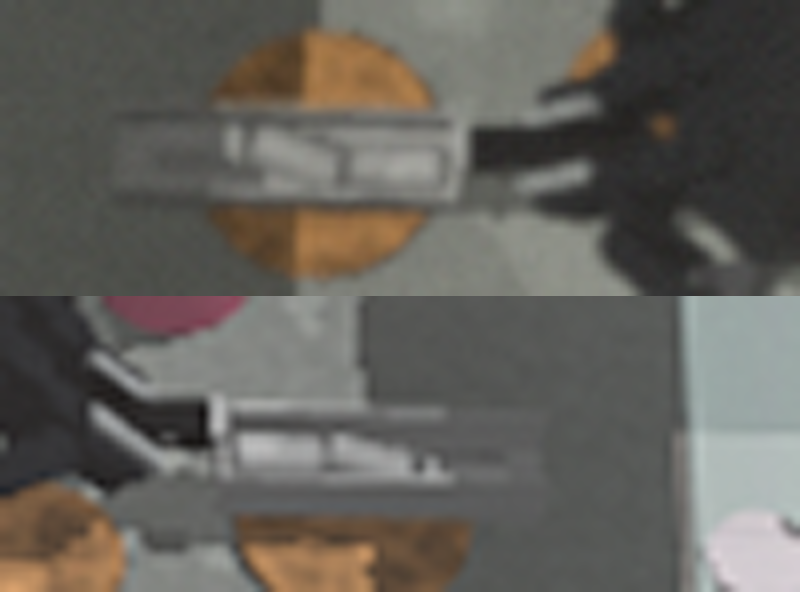

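Both views show the boat held level. In the top crop its front is at column 112 and its back at 468, with the cylinders inside. I'll raise it 150 mm and work out the carry.

```bash
python3 -m inch '[[[0,-6,5],[0,0,0],6],[[0,-16,12],[0,0,0],6],[[0,-28,22],[0,0,0],6],[[0,-43,34],[0,0,0],6],[[0,-59,46],[0,0,0],6],[[0,-75,58],[0,0,0],6],[[0,-91,71],[0,0,0],6],[[0,-104,81],[0,0,0],6],[[0,-112,88],[0,0,0],6],[[0,-118,92],[0,0,0],6],[[0,-118,92],[0,0,0],6]]'
cat >> h.py <<'E'
TO=np.array([.4691,-.1841,.03]);TM=R.from_euler('ZY',[108,22],degrees=True).as_matrix()
LF,LL,LU=.106,0.,.010   # lip minus TCP in boat frame: forward, left(boat y), up
def tcp_for(lip_t,yaw,tip,lean0=38):
    """tool matrix & TCP for lip at trough coords, boat yaw and nose-down tip (deg)"""
    B=R.from_euler('ZY',[yaw,tip],degrees=True).as_matrix()
    B0=R.from_euler('Z',yaw,degrees=True).as_matrix()
    M=B@B0.T@Rt(yaw,lean0)
    return TO+TM@np.array(lip_t)-B@np.array([LF,LL,LU]),M
E
python3 - <<'E'
from h import *
for u in [(203.7,222.6),(248,222.0),(251,220.8),(262,220.8)]: print(at_z('top',u,.038),at_z('top',u,.053))
p,M=tcp_for((-.14,0,.09),108,0);print(p);goal(p,M)
E
```

```text
time: 17.25
ee_pos: [0.4468, 0.0579, 0.1596]
tcp_rot: [-52.1, -0.3, -2.2]
wrist_force: [-0.1, 0.1, -2.3]
opening: 0.0111
[0.44493888 0.16110853 0.038     ] [0.44198338 0.15888633 0.053     ]
[0.44532658 0.06040882 0.038     ] [0.44236574 0.05957536 0.053     ]
[0.44804136 0.05358926 0.038     ] [0.44504308 0.05284984 0.053     ]
[0.4477924 0.0285545 0.038    ] [0.44479755 0.02816033 0.053     ]
[ 0.5315496  -0.3763001   0.15589147]
t 17.25 tcp [0.4468 0.0579 0.1596] [-52.1  -0.3  -2.2] q [-17.  -5. -12.  94.  36.  71.] F [-0.1  0.1 -2.3] op 0.0111
shift mm [101.1, -261.0, -342.6] rot [0.0032, -0.2739, 0.2211]
```

```bash
sed -i 's/^LF,LL,LU=.*/LF,LL,LU=.104,.004,.010/' h.py; python3 - <<'E'
from h import *
p,M=tcp_for((-.14,0,.09),107,0);print(p);goal(p,M)
E
```

```text
[ 0.53302567 -0.37377432  0.15589147]
t 17.25 tcp [0.4468 0.0579 0.1596] [-52.1  -0.3  -2.2] q [-17.  -5. -12.  94.  36.  71.] F [-0.1  0.1 -2.3] op 0.0111
shift mm [102.5, -259.4, -340.6] rot [0.0032, -0.2601, 0.2104]
```

```bash
python3 -m inch '[[[0.9,-2.3,-3.1],[0,-0.002,0.002],6],[[2.8,-7,-9.2],[0,-0.007,0.006],6],[[5.6,-14.3,-18.7],[0,-0.014,0.012],6],[[9.3,-23.6,-31],[0,-0.024,0.019],6],[[13.9,-35.3,-46.3],[0,-0.035,0.029],6],[[19.6,-49.5,-65],[0.001,-0.05,0.04],6],[[26.1,-66.1,-86.9],[0.001,-0.066,0.054],6],[[33.1,-83.8,-110],[0.001,-0.084,0.068],6],[[40.1,-101.4,-133.2],[0.001,-0.102,0.082],6],[[47,-119.1,-156.3],[0.001,-0.119,0.097],6],[[54,-136.7,-179.5],[0.002,-0.137,0.111],6],[[61,-154.3,-202.7],[0.002,-0.155,0.125],6],[[68.1,-172.2,-226.2],[0.002,-0.173,0.14],6],[[74.5,-188.6,-247.6],[0.002,-0.189,0.153],6],[[80.6,-203.9,-267.7],[0.002,-0.204,0.165],6],[[86.2,-218.2,-286.4],[0.003,-0.219,0.177],6],[[90.8,-229.8,-301.8],[0.003,-0.23,0.186],6],[[95,-240.5,-315.7],[0.003,-0.241,0.195],6],[[98.8,-250,-328.3],[0.003,-0.251,0.203],6],[[102.5,-259.4,-340.6],[0.003,-0.26,0.21],6]]'
python3 - <<'E'
from h import *
for n in ('top','side'):
    p=bot.camera(n);cv2.imwrite(f'pics/{n}12.png',p['frame'][:,:,::-1])
    for k in ('boat','specimen_a'):print(n,k,[(np.round(d['box'],1).tolist(),round(d['confidence'],2)) for d in bot.search_frame(p,k)])
    w=TO+TM@np.array([-.14,0,.09]);print('lip pred',w,proj(n,w))
p,M=tcp_for((-.14,0,.09),107,0);goal(p,M)
E
```

```text
time: 19.25
ee_pos: [0.5155, -0.3536, 0.1351]
tcp_rot: [-53.6, -0.9, 16.3]
wrist_force: [-0.9, 1.2, -2.6]
opening: 0.011
top boat [([393.1, 165.7, 467.4, 197.6], 0.76)]
top specimen_a [([425.1, 177.0, 442.0, 185.7], 0.56), ([415.0, 181.5, 426.9, 190.7], 0.41), ([248.5, 109.4, 341.3, 137.5], 0.2)]
lip pred [ 0.4987938  -0.27548811  0.16589147] [408.78483755 182.681451  ]
side boat [([101.7, 193.3, 167.4, 217.7], 0.67)]
side specimen_a [([121.5, 208.8, 135.4, 208.9], 0.6), ([149.1, 200.7, 160.3, 204.5], 0.45)]
lip pred [ 0.4987938  -0.27548811  0.16589147] [149.83872938 202.39006078]
t 19.55 tcp [ 0.5162 -0.3527  0.1365] [-53.7  -0.9  16.3] q [-43.  55.  64. 130.  18.  25.] F [ 0.2 -0.2 -1.3] op 0.0108
shift mm [10.5, -30.3, -8.7] rot [0.0302, 0.0003, 0.0197]
```

```bash
python3 - <<'E'
from h import *
o=bot.get_obs();M=R.from_euler('xyz',o['tcp_rot'],degrees=True).as_matrix()
# boat frame from tool: inverse of Rt relation
B0=R.from_euler('Z',107,degrees=True).as_matrix();B=M@Rt(107,38).T@B0
lip=o['ee_pos']+B@[LF,LL,LU];print('lip trough',TM.T@(lip-TO),'boat x',B[:,0].round(3),'up',B[:,2].round(3))
c=[(0,-.013,.019),(0,.013,.019),(-.1,-.013,.019),(-.1,.013,.019),(0,0,0)]
for n in('top','side'):
    print(n,proj(n,lip+np.array(c)@B.T).round(1).tolist())
    p=bot.camera(n);r=bot.cut_out(p,'boat')
    if r:
        m=r[0]['region'].astype(np.uint8);cn=max(cv2.findContours(m,0,2)[0],key=cv2.contourArea);print(r[0]['confidence'],cv2.boxPoints(cv2.minAreaRect(cn)).round(1).tolist())
for l,t in [((-.12,0,.055),5),((-.12,0,.04),9),((-.12,0,.03),16),((-.12,0,.028),22)]:
    p,G=tcp_for(l,107,t);goal(p,G)
E
```

```text
lip trough [-0.10789404  0.00835559  0.07861303] boat x [-0.281  0.959 -0.03 ] up [-0.024  0.024  0.999]
top [[395.9, 185.0], [400.2, 196.8], [441.9, 171.1], [446.5, 182.8], [396.0, 193.0]]
0.89 [[391.8999938964844, 185.89999389648438], [466.20001220703125, 158.5], [471.29998779296875, 172.3000030517578], [397.0, 199.8000030517578]]
side [[162.6, 201.7], [160.9, 192.1], [114.8, 212.4], [113.8, 202.5], [163.6, 201.8]]
0.56 [[99.69999694824219, 206.5], [163.60000610351562, 193.39999389648438], [166.89999389648438, 209.3000030517578], [102.9000015258789, 222.3000030517578]]
t 19.75 tcp [ 0.5163 -0.3529  0.1362] [-53.7  -0.9  16.3] q [-43.  55.  64. 130.  18.  25.] F [ 1.   0.2 -1. ] op 0.0109
shift mm [9.9, -2.6, -22.6] rot [-0.0569, -0.0005, 0.0195]
t 19.75 tcp [ 0.5163 -0.3529  0.1362] [-53.7  -0.9  16.3] q [-43.  55.  64. 130.  18.  25.] F [ 1.   0.2 -1. ] op 0.0109
shift mm [9.9, -0.5, -30.9] rot [-0.1267, -0.0012, 0.0195]
t 19.75 tcp [ 0.5163 -0.3529  0.1362] [-53.7  -0.9  16.3] q [-43.  55.  64. 130.  18.  25.] F [ 1.   0.2 -1. ] op 0.0109
shift mm [10.1, -4.5, -30.7] rot [-0.2489, -0.0024, 0.0194]
t 19.75 tcp [ 0.5163 -0.3529  0.1362] [-53.7  -0.9  16.3] q [-43.  55.  64. 130.  18.  25.] F [ 1.   0.2 -1. ] op 0.0109
shift mm [10.2, -10.5, -24.0] rot [-0.3536, -0.0034, 0.0193]
```

The boat sits about 2.5° further in yaw and 6 mm further forward than modelled, so I'll correct the lip model and recompute the tipping stages.

```bash
sed -i 's/^LF,LL,LU=.*/LF,LL,LU=.110,.006,.010/' h.py; python3 - <<'E'
from h import *
for l,t in [((-.115,0,.06),4),((-.115,0,.045),6),((-.115,0,.036),10),((-.115,0,.031),14),((-.115,0,.029),18),((-.115,0,.028),22)]:
    p,G=tcp_for(l,105.7,t);goal(p,G)
E
```

```text
t 19.75 tcp [ 0.5163 -0.3529  0.1362] [-53.7  -0.9  16.3] q [-43.  55.  64. 130.  18.  25.] F [ 1.   0.2 -1. ] op 0.0109
shift mm [9.3, -3.4, -21.4] rot [-0.0396, 0.0182, 0.0064]
t 19.75 tcp [ 0.5163 -0.3529  0.1362] [-53.7  -0.9  16.3] q [-43.  55.  64. 130.  18.  25.] F [ 1.   0.2 -1. ] op 0.0109
shift mm [9.3, 1.3, -31.9] rot [-0.0745, 0.0181, 0.0068]
t 19.75 tcp [ 0.5163 -0.3529  0.1362] [-53.7  -0.9  16.3] q [-43.  55.  64. 130.  18.  25.] F [ 1.   0.2 -1. ] op 0.0109
shift mm [9.4, 0.1, -34.7] rot [-0.1443, 0.0179, 0.0074]
t 19.75 tcp [ 0.5163 -0.3529  0.1362] [-53.7  -0.9  16.3] q [-43.  55.  64. 130.  18.  25.] F [ 1.   0.2 -1. ] op 0.0109
shift mm [9.5, -2.9, -33.7] rot [-0.2142, 0.0176, 0.008]
t 19.75 tcp [ 0.5163 -0.3529  0.1362] [-53.7  -0.9  16.3] q [-43.  55.  64. 130.  18.  25.] F [ 1.   0.2 -1. ] op 0.0109
shift mm [9.6, -7.1, -29.8] rot [-0.284, 0.0174, 0.0086]
t 19.75 tcp [ 0.5163 -0.3529  0.1362] [-53.7  -0.9  16.3] q [-43.  55.  64. 130.  18.  25.] F [ 1.   0.2 -1. ] op 0.0109
shift mm [9.7, -11.4, -24.6] rot [-0.3538, 0.0171, 0.0093]
```

Stage 1: go to a 6° tip and check that the arm reaches it.

```bash
python3 -m inch '[[[3,-1,-7],[-0.013,0.006,0.002],6],[[6,-2,-14],[-0.026,0.012,0.004],6],[[9.3,-3.4,-21.4],[-0.04,0.018,0.006],6],[[9.3,-1.8,-25],[-0.05,0.018,0.007],6],[[9.3,0,-28.5],[-0.06,0.018,0.007],6],[[9.3,1.3,-31.9],[-0.0745,0.018,0.007],6],[[9.3,1.3,-31.9],[-0.0745,0.018,0.007],6]]'
python3 - <<'E'
from h import *
for l,t in [((-.115,0,.045),6),((-.115,0,.036),10),((-.115,0,.031),14),((-.115,0,.029),18),((-.115,0,.028),22)]:
    p,G=tcp_for(l,105.7,t);goal(p,G)
for n in('top','side'):
    p=bot.camera(n);cv2.imwrite(f'pics/{n}13.png',p['frame'][:,:,::-1])
    for k in('boat','specimen_a'):print(n,k,[(np.round(d['box'],1).tolist(),round(d['confidence'],2)) for d in bot.search_frame(p,k)])
    r=bot.cut_out(p,'boat')
    if r:
        m=r[0]['region'].astype(np.uint8);cn=max(cv2.findContours(m,0,2)[0],key=cv2.contourArea);print(r[0]['confidence'],cv2.boxPoints(cv2.minAreaRect(cn)).round(1).tolist())
    B=R.from_euler('ZY',[107.5,6],degrees=True).as_matrix();lip=TO+TM@[-.115,0,.045]
    print(proj(n,lip+np.array([(0,-.013,.019),(0,.013,.019),(0,0,0)])@B.T).round(1).tolist())
E
```

```text
time: 20.45
ee_pos: [0.5323, -0.3739, 0.1166]
tcp_rot: [-58.0, -0.0, 15.7]
wrist_force: [-0.5, -0.8, -2.2]
opening: 0.011
t 20.45 tcp [ 0.5323 -0.3739  0.1166] [-58.   -0.   15.7] q [-43.  56.  64. 127.  16.  27.] F [-0.5 -0.8 -2.2] op 0.011
shift mm [0.1, 0.1, -0.4] rot [0.0004, 0.0004, -0.0001]
t 20.45 tcp [ 0.5323 -0.3739  0.1166] [-58.   -0.   15.7] q [-43.  56.  64. 127.  16.  27.] F [-0.5 -0.8 -2.2] op 0.011
shift mm [0.2, -1.0, -3.3] rot [-0.0695, 0.0004, -0.0001]
t 20.45 tcp [ 0.5323 -0.3739  0.1166] [-58.   -0.   15.7] q [-43.  56.  64. 127.  16.  27.] F [-0.5 -0.8 -2.2] op 0.011
shift mm [0.3, -4.0, -2.5] rot [-0.1393, 0.0004, -0.0001]
t 20.45 tcp [ 0.5323 -0.3739  0.1166] [-58.   -0.   15.7] q [-43.  56.  64. 127.  16.  27.] F [-0.5 -0.8 -2.2] op 0.011
shift mm [0.3, -8.5, 1.1] rot [-0.2091, 0.0004, -0.0001]
t 20.45 tcp [ 0.5323 -0.3739  0.1166] [-58.   -0.   15.7] q [-43.  56.  64. 127.  16.  27.] F [-0.5 -0.8 -2.2] op 0.011
shift mm [0.4, -13.2, 5.9] rot [-0.2789, 0.0004, -0.0001]
top boat [([398.1, 163.4, 475.7, 191.3], 0.78), ([212.9, 140.8, 238.7, 171.4], 0.48)]
top specimen_a [([206.6, 273.6, 236.5, 301.4], 0.71), ([432.1, 172.8, 447.8, 179.7], 0.61), ([406.9, 182.7, 417.0, 188.7], 0.6)]
0.92 [[398.3999938964844, 180.6999969482422], [473.0, 157.8000030517578], [477.0, 170.89999389648438], [402.3999938964844, 193.89999389648438]]
[[398.8, 182.4], [403.3, 193.7], [399.7, 190.1]]
side boat [([92.5, 209.6, 161.9, 229.4], 0.93)]
side specimen_a [([136.4, 213.1, 153.4, 218.8], 0.56), ([113.3, 219.0, 128.1, 224.5], 0.42)]
0.98 [[90.69999694824219, 217.1999969482422], [156.89999389648438, 206.1999969482422], [159.60000610351562, 222.60000610351562], [93.4000015258789, 233.60000610351562]]
[[158.5, 214.1], [156.5, 204.5], [158.7, 213.9]]
```

The boat matches the prediction within about 1–2 px in both views. Now I'll tip slowly.

```bash
python3 -m inch '[[[0,0,-0.4],[-0.007,0,0],6],[[0,-0.2,-0.7],[-0.014,0,0],6],[[0,-0.3,-1],[-0.021,0,0],6],[[0.1,-0.4,-1.4],[-0.028,0,0],6],[[0.1,-0.5,-1.8],[-0.035,0,0],6],[[0.1,-0.6,-2.1],[-0.042,0,0],6],[[0.1,-0.7,-2.4],[-0.049,0,0],6],[[0.1,-0.8,-2.7],[-0.056,0,0],6],[[0.2,-0.9,-3],[-0.063,0,0],6],[[0.2,-1,-3.3],[-0.07,0,0],6],[[0.2,-1.3,-3.2],[-0.077,0,0],6],[[0.2,-1.6,-3.1],[-0.084,0,0],6],[[0.2,-1.9,-3],[-0.091,0,0],6],[[0.2,-2.2,-2.9],[-0.098,0,0],6],[[0.2,-2.5,-2.9],[-0.105,0,0],6],[[0.2,-2.8,-2.8],[-0.112,0,0],6],[[0.2,-3.1,-2.7],[-0.119,0,0],6],[[0.2,-3.4,-2.6],[-0.126,0,0],6],[[0.3,-3.7,-2.6],[-0.133,0,0],6],[[0.3,-4,-2.5],[-0.139,0,0],6]]'
python3 - <<'E'
from h import *
for n in('top','side'):
    p=bot.camera(n);cv2.imwrite(f'pics/{n}14.png',p['frame'][:,:,::-1])
    print(n,[(np.round(d['box'],1).tolist(),round(d['confidence'],2)) for d in bot.search_frame(p,'specimen_a')],[proj(n,TO+TM@[x,0,.01]).round(0).tolist() for x in (-.013,-.039,-.065)])
for l,t in [((-.115,0,.029),18),((-.115,0,.028),22),((-.115,0,.028),26)]:
    p,G=tcp_for(l,105.7,t);goal(p,G)
E
```

```text
time: 22.85
ee_pos: [0.534, -0.3782, 0.1185]
tcp_rot: [-66.0, -0.0, 15.7]
wrist_force: [0.1, -0.1, -0.4]
opening: 0.0107
top [([387.5, 185.5, 403.2, 192.9], 0.46)] [[359.0, 209.0], [369.0, 205.0], [380.0, 200.0]]
side [([173.6, 221.7, 187.4, 227.4], 0.65), ([195.4, 219.3, 209.9, 223.8], 0.52)] [[200.0, 220.0], [189.0, 221.0], [178.0, 221.0]]
t 23.05 tcp [ 0.534  -0.3781  0.1186] [-66.   -0.   15.7] q [-41.  45.  50. 116.  13.  31.] F [-0.7  1.  -1.2] op 0.0107
shift mm [-0.1, -5.0, 3.3] rot [-0.0706, 0.0001, -0.0001]
t 23.05 tcp [ 0.534  -0.3781  0.1186] [-66.   -0.   15.7] q [-41.  45.  50. 116.  13.  31.] F [-0.7  1.  -1.2] op 0.0107
shift mm [-0.1, -10.3, 7.4] rot [-0.1404, 0.0002, -0.0001]
t 23.05 tcp [ 0.534  -0.3781  0.1186] [-66.   -0.   15.7] q [-41.  45.  50. 116.  13.  31.] F [-0.7  1.  -1.2] op 0.0107
shift mm [-0.1, -15.9, 12.6] rot [-0.2102, 0.0002, -0.0]
```

```bash
python3 -m inch '[[[0,-1,0.7],[-0.014,0,0],6],[[0,-2,1.3],[-0.028,0,0],6],[[0,-3,2],[-0.042,0,0],6],[[0,-4,2.7],[-0.056,0,0],6],[[0,-5,3.3],[-0.07,0,0],6],[[0,-6,4.1],[-0.084,0,0],6],[[0,-7,5],[-0.098,0,0],6],[[0,-8,5.8],[-0.112,0,0],6],[[0,-9,6.6],[-0.126,0,0],6],[[0,-10.3,7.4],[-0.14,0,0],6],[[0,-10.3,7.4],[-0.14,0,0],6],[[0,-10.3,7.4],[-0.14,0,0],6]]'
python3 - <<'E'
from h import *
ims=[]
for n,(x,y) in (('top',(340,155)),('side',(110,190))):
    p=bot.camera(n);f=p['frame'][:,:,::-1].copy();cv2.imwrite(f'pics/{n}15.png',f)
    print(n,[(np.round(d['box'],1).tolist(),round(d['confidence'],2)) for d in bot.search_frame(p,'specimen_a')])
    ims.append(cv2.resize(f[y:y+60,x:x+110],None,fx=5,fy=5,interpolation=cv2.INTER_CUBIC))
cv2.imwrite('pics/c15.png',np.vstack(ims))
E
```

```text
time: 24.25
ee_pos: [0.5333, -0.3756, 0.1312]
tcp_rot: [-74.0, -0.0, 15.7]
wrist_force: [-0.4, -0.1, -1.5]
opening: 0.0106
top [([352.6, 206.4, 363.8, 213.5], 0.63), ([364.5, 200.2, 371.8, 209.9], 0.42), ([394.6, 126.3, 421.2, 150.9], 0.23)]
side [([197.2, 218.8, 208.5, 223.8], 0.49), ([175.0, 220.9, 188.5, 222.2], 0.43)]
```

View pics/c15.png

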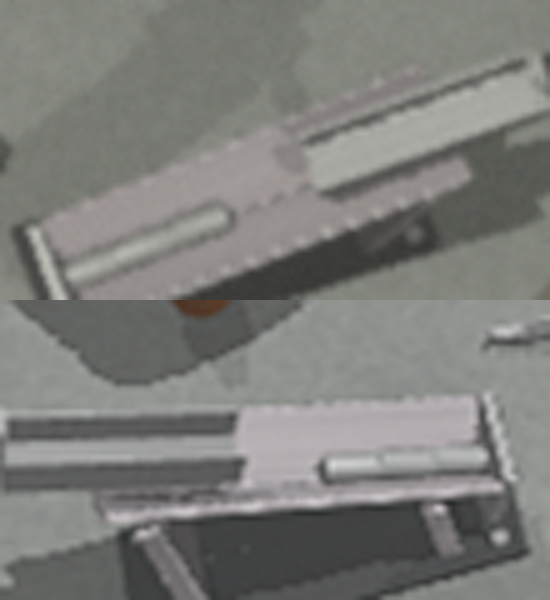

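All three cylinders lie in one line in the fold against the stop: side crop columns 320–490, row 463, and along the fold in the top crop. The boat is empty. Now I'll take it back.

```bash
python3 -m inch '[[[0,-12,3],[0,0,0],6],[[0,-30,9],[0,0,0],6],[[0,-50,14],[0,0,0],6],[[0,-65,18],[0,0,0],6],[[0,-65,18],[0,0,0],6]]'
python3 -c "
from h import *
goal([.4468,.0579,.165],rpy=[-52.1,-.3,-2.2])"
```

```text
time: 24.95
ee_pos: [0.5339, -0.3769, 0.2]
tcp_rot: [-74.1, -0.1, 15.7]
wrist_force: [0.4, -0.7, -1.5]
opening: 0.0109
t 24.95 tcp [ 0.5339 -0.3769  0.2   ] [-74.1  -0.1  15.7] q [-40.  38.  51. 116.   9.  34.] F [ 0.4 -0.7 -1.5] op 0.0109
shift mm [33.7, 154.9, 415.6] rot [0.3796, 0.2785, -0.1454]
```

```bash
python3 -m inch '[[[1.7,7,20],[0.01,0.01,-0.005],6],[[5,23,62],[0.05,0.04,-0.02],6],[[8,39,104],[0.1,0.07,-0.04],6],[[11.8,54,145],[0.13,0.1,-0.05],6],[[15,70,187],[0.17,0.13,-0.065],6],[[18.5,85,229],[0.21,0.155,-0.08],6],[[22,101,270],[0.25,0.18,-0.095],6],[[25,116,312],[0.29,0.21,-0.11],6],[[29,132,353],[0.33,0.24,-0.125],6],[[31.5,145,390],[0.36,0.265,-0.14],6],[[33.7,153,410],[0.38,0.2785,-0.1454],6],[[33.7,155,415.6],[0.38,0.2785,-0.1454],6],[[33.7,155,415.6],[0.38,0.2785,-0.1454],6],[[33.7,155,415.6],[0.38,0.2785,-0.1454],6]]'
python3 -c "
from h import *
goal([.4470,.0575,.0105],rpy=[-52.1,-.3,-2.2])"
```

```text
time: 26.35
ee_pos: [0.447, 0.0572, 0.1647]
tcp_rot: [-52.1, -0.3, -2.2]
wrist_force: [-0.0, 0.9, -1.6]
opening: 0.0109
t 26.35 tcp [0.447  0.0572 0.1647] [-52.1  -0.3  -2.2] q [-17.  -4. -11.  94.  36.  71.] F [-0.   0.9 -1.6] op 0.0109
shift mm [-0.9, 121.8, -94.4] rot [0.0004, 0.0003, 0.0001]
```

```bash
python3 -m inch '[[[-0.9,30,-23],[0,0,0],6],[[-0.9,65,-50],[0,0,0],6],[[-0.9,95,-74],[0,0,0],6],[[-0.9,115,-89],[0,0,0],6],[[-0.9,122,-94.4],[0,0,0],6],[[-0.9,122,-94.4],[0,0,0],6]]'
python3 - <<'E'
from h import *
p=bot.camera('top');print([(np.round(d['box'],1).tolist(),round(d['confidence'],2)) for d in bot.search_frame(p,'boat')])
r=bot.cut_out(p,'boat')
if r:
    m=r[0]['region'].astype(np.uint8);cn=max(cv2.findContours(m,0,2)[0],key=cv2.contourArea);print(cv2.boxPoints(cv2.minAreaRect(cn)).round(1).tolist())
goal([.453,.2064,.0105],rpy=[-52.1,-.3,-2.2])
goal([.453,.2064,.001],rpy=[-52.1,-.3,-2.2])
E
```

```text
time: 26.95
ee_pos: [0.4468, 0.0571, 0.0097]
tcp_rot: [-52.1, -0.2, -2.2]
wrist_force: [0.1, -0.5, 0.4]
opening: 0.0108
[([202.5, 218.2, 268.6, 229.1], 0.66)]
[[203.5, 227.89999389648438], [204.10000610351562, 215.39999389648438], [267.1000061035156, 218.39999389648438], [266.5, 230.89999389648438]]
t 27.1 tcp [0.4481 0.0571 0.0118] [-52.1  -0.4  -2.2] q [-17.  -0. -24.  77.  36.  71.] F [-0.1 -0.5 -1.7] op 0.011
shift mm [-0.9, 92.7, 117.1] rot [0.0009, 0.0013, 0.0019]
t 27.1 tcp [0.4481 0.0571 0.0118] [-52.1  -0.4  -2.2] q [-17.  -0. -24.  77.  36.  71.] F [-0.1 -0.5 -1.7] op 0.011
shift mm [-0.9, 100.2, 111.3] rot [0.0009, 0.0013, 0.0019]
```

Same place as on the way out. Insert, then lower.

```bash
python3 -m inch '[[[0,6,8],[0,0,0],6],[[-0.2,19,23],[0,0,0],6],[[-0.4,34,42],[0,0,0],6],[[-0.5,50,62],[0,0,0],6],[[-0.7,66,82],[0,0,0],6],[[-0.8,80,100],[0,0,0],6],[[-0.9,88,111],[0,0,0],6],[[-0.9,92.7,117],[0,0,0],6],[[-0.9,92.7,117],[0,0,0],6],[[-0.9,95,115.3],[0,0,0],6],[[-0.9,97,113.7],[0,0,0],6],[[-0.9,99,112.2],[0,0,0],6],[[-0.9,100.2,111.3],[0,0,0],6],[[-0.9,100.2,111.3],[0,0,0],6]]'
```

```text
time: 28.5
ee_pos: [0.4531, 0.2061, 0.001]
tcp_rot: [-52.1, -0.4, -2.2]
wrist_force: [-0.9, 0.6, -0.2]
opening: 0.011
```

```bash
python3 -m inch '[[[0,0.4,-0.3],[0,0,0],6],[[0,0.4,-0.3],[0,0,0],14],[[0,0.4,-0.3],[0,0,0],22],[[0,0.4,-0.3],[0,0,0],32],[[0,0,0],[0,0,0],44],[[0,0,0],[0,0,0],50],[[0,0,0],[0,0,0],50]]'
python3 -m inch '[[[0,-10,0],[0,0,0],50],[[0,-35,0],[0,0,0],50],[[0,-75,0],[0,0,0],50],[[0,-120,0],[0,0,0],50],[[0,-160,0],[0,0,0],50],[[0,-200,0],[0,0,0],50],[[0,-200,0],[0,0,0],50]]'
python3 - <<'E'
from h import *
for n in ('side','top'):
    p=bot.camera(n);cv2.imwrite(f'pics/{n}16.png',p['frame'][:,:,::-1]);print(n)
    for k in ('boat','boat_grip','bottle','coaster'):print(k,[(np.round(d['box'],1).tolist(),round(d['confidence'],2)) for d in bot.search_frame(p,k)])
goal([.3004,.12,.195],rpy=[-90,0,13.3])
E
```

```text
time: 29.2
ee_pos: [0.4532, 0.2062, 0.001]
tcp_rot: [-52.1, -0.4, -2.2]
wrist_force: [-0.4, -0.2, 0.0]
opening: 0.0499
time: 29.9
ee_pos: [0.4489, 0.0809, 0.1634]
tcp_rot: [-52.2, -0.8, -2.4]
wrist_force: [-0.8, -0.6, -0.6]
opening: 0.0501
side
boat [([347.7, 210.0, 364.8, 217.0], 0.55)]
boat_grip [([345.5, 208.8, 367.6, 217.5], 0.71)]
bottle [([235.4, 217.3, 262.0, 258.8], 0.91), ([319.4, 141.9, 338.2, 178.5], 0.89), ([293.5, 165.7, 316.8, 200.1], 0.73)]
coaster [([275.2, 217.9, 295.2, 237.1], 0.71), ([378.3, 131.0, 414.7, 154.8], 0.69), ([309.0, 213.6, 341.2, 234.5], 0.6)]
top
boat [([184.0, 217.8, 205.5, 226.2], 0.64)]
boat_grip [([181.7, 216.3, 202.9, 223.3], 0.5), ([393.8, 168.7, 432.6, 203.1], 0.37)]
bottle [([246.5, 113.6, 319.8, 126.5], 0.67), ([206.5, 273.3, 234.8, 301.3], 0.56), ([239.2, 245.9, 266.1, 275.5], 0.56)]
coaster [([110.5, 310.3, 157.4, 355.9], 0.84), ([210.1, 208.1, 244.3, 236.6], 0.66)]
t 30.4 tcp [0.4469 0.084  0.1585] [-52.1  -0.4  -2.2] q [-14.  -6. -13.  92.  37.  75.] F [-0.2  0.2  0. ] op 0.0502
shift mm [-147.5, -10.9, 47.0] rot [-0.6561, -0.2583, 0.0958]
```

The handle is back where it was: side (346–367,209–217), top (182–205,217–225). Next is the bottle.

```bash
python3 -m inch '[[[-10,-15,10],[-0.05,-0.02,0.01],60],[[-40,-30,25],[-0.2,-0.08,0.03],65],[[-80,-30,40],[-0.35,-0.14,0.05],68],[[-115,-20,47],[-0.5,-0.2,0.07],68],[[-147,-11,47],[-0.656,-0.258,0.096],68],[[-147,-11,47],[-0.656,-0.258,0.096],68],[[-147,-11,47],[-0.656,-0.258,0.096],68],[[-147,-11,47],[-0.656,-0.258,0.096],68]]'
python3 - <<'E'
from h import *
for n in ('top','side'):
    p=bot.camera(n)
    for d in bot.cut_out(p,'coaster'):
        m=d['region'].astype(np.uint8);cn=max(cv2.findContours(m,0,1)[0],key=cv2.contourArea)
        if len(cn)<6: continue
        e=cv2.fitEllipse(cn);print(n,np.round(e[0],1),np.round(e[1],1),at_z(n,e[0],.004).round(4),d['box'])
goal([.301,.1202,.067],rpy=[-90,0,13.3])
E
```

```text
time: 31.2
ee_pos: [0.3007, 0.1206, 0.195]
tcp_rot: [-89.9, 0.0, 13.4]
wrist_force: [0.7, -0.4, -0.0]
opening: 0.0679
top [270.5 215.8] [20.8 21.7] [0.4665 0.0094 0.004 ] [260.4, 205.4, 284.5, 226.8]
top [229.3 222.3] [29.  29.9] [0.4516 0.1062 0.004 ] [213.1, 207.8, 244.5, 236.9]
top [117.3 345.5] [ 3.3 17.4] [0.1761 0.3512 0.004 ] [111.3, 336.8, 122.9, 352.1]
side [324.3 222. ] [26.6 28.7] [0.4556 0.1097 0.004 ] [309.0, 212.1, 340.0, 236.5]
side [284.9 227. ] [18.1 19.9] [0.4696 0.0115 0.004 ] [274.9, 218.9, 295.3, 238.2]
side [394.9 141.7] [22.6 37.8] [0.1984 0.3185 0.004 ] [378.6, 131.3, 414.1, 155.3]
side [148.2 182.3] [11.9 20.2] [ 0.3324 -0.3486  0.004 ] [142.1, 172.5, 155.2, 188.7]
t 31.4 tcp [0.3013 0.1193 0.1949] [-89.9   0.   13.1] q [ 22. -26. -17.  99.   0.  98.] F [-0.4 -0.5  0.1] op 0.068
shift mm [0.1, 127.9, 0.8] rot [-0.0009, -0.0027, -0.0008]
```

```bash
python3 -m inch '[[[0,40,1],[0,0,0],68],[[0,80,1],[0,0,0],68],[[0,110,1],[0,0,0],68],[[0,128,1],[0,0,0],68],[[0,128,1],[0,0,0],68],[[0,128,1],[0,0,0],45],[[0,128,1],[0,0,0],32],[[0,128,1],[0,0,0],20],[[0,128,1],[0,0,0],14],[[0,128,1],[0,0,0],14],[[0,128,1],[0,0,0],14]]' 40
python3 -m inch '[[[0,-10,0],[0,0,0],14],[[0,-25,0],[0,0,0],14],[[0,-40,0],[0,0,0],14],[[0,-40,0],[0,0,0],14]]'
python3 -c "
from h import *
goal([.4555,.107,.11],rpy=[-90,0,13.3])"
```

```text
time: 32.5
ee_pos: [0.3015, 0.1206, 0.0682]
tcp_rot: [-89.9, -0.1, 13.1]
wrist_force: [-0.9, -0.2, 6.3]
opening: 0.0247
time: 32.9
ee_pos: [0.3026, 0.121, 0.1108]
tcp_rot: [-89.9, -0.3, 13.1]
wrist_force: [0.2, 0.4, -2.2]
opening: 0.025
t 32.9 tcp [0.3026 0.121  0.1108] [-89.9  -0.3  13.1] q [ 22. -28. -28.  90.   0.  99.] F [ 0.2  0.4 -2.2] op 0.025
shift mm [145.7, 1.4, -48.4] rot [-0.0018, -0.0027, 0.0045]
```

```bash
python3 -m inch '[[[5,0,-2],[0,0,0],14],[[18,0,-6],[0,0,0],14],[[40,0,-13],[0,0,0],14],[[65,0,-22],[0,0,0],14],[[90,0,-30],[0,0,0],14],[[115,0,-38],[0,0,0],14],[[133,0,-44],[0,0,0],14],[[143,0,-47.5],[0,0,0],14],[[145.7,0,-48.4],[0,0,0],14],[[145.7,0,-48.4],[0,0,0],14],[[145.7,0,-48.4],[0,0,0],14]]'
python3 -m inch '[[[0,12,0],[0,0,0],14],[[0,24,0],[0,0,0],14],[[0,31,0],[0,0,0],14],[[0,34,0],[0,0,0],14],[[0,34,0],[0,0,0],14]]'
```

```text
time: 34.0
ee_pos: [0.4549, 0.1071, 0.1114]
tcp_rot: [-89.9, -0.2, 13.2]
wrist_force: [0.5, -0.0, -1.8]
opening: 0.0251
time: 34.5
ee_pos: [0.4545, 0.1071, 0.0768]
tcp_rot: [-89.9, -0.2, 13.2]
wrist_force: [0.0, -0.8, -1.6]
opening: 0.0248
```

```bash
python3 -m inch '[[[0,1.5,0],[0,0,0],14],[[0,3,0],[0,0,0],14],[[0,3.8,0],[0,0,0],14],[[0,3.8,0],[0,0,0],14]]'
```

```text
time: 34.9
ee_pos: [0.4547, 0.1072, 0.0732]
tcp_rot: [-89.9, -0.2, 13.2]
wrist_force: [1.1, 0.7, -0.6]
opening: 0.025
```

```bash
python3 -m inch '[[[0,0.6,0],[0,0,0],14],[[0,0.6,0],[0,0,0],14]]'
python3 -m inch '[[[0,0,0],[0,0,0],30],[[0,0,0],[0,0,0],42],[[0,0,0],[0,0,0],60],[[0,0,0],[0,0,0],66],[[0,-25,0],[0,0,0],66],[[0,-70,0],[0,0,0],66],[[0,-115,0],[0,0,0],66],[[0,-140,0],[0,0,0],66],[[0,-140,-50],[0,0,0],66],[[0,-140,-100],[0,0,0],66],[[0,-140,-150],[0,0,0],66],[[0,-140,-200],[0,0,0],66],[[0,-140,-250],[0,0,0],66],[[0,-140,-250],[0,0,0],66],[[0,-140,-250],[0,0,0],66]]'
python3 - <<'E'
from h import *
for n in ('top','side'):
    p=bot.camera(n);cv2.imwrite(f'pics/{n}17.png',p['frame'][:,:,::-1])
    q=cv2.imread(f'pics/{n}0.png');print(n)
    for k in ('bottle','boat','specimen_a','beaker','petri','dropper','caliper','coaster'):print(k,[(np.round(d['box'],1).tolist(),round(d['confidence'],2)) for d in bot.search_frame(p,k)][:3])
goal([.4,0,.2])
E
```

```text
time: 35.1
ee_pos: [0.4549, 0.1072, 0.0732]
tcp_rot: [-89.9, -0.3, 13.2]
wrist_force: [-1.7, 0.2, 4.8]
opening: 0.0252
time: 36.6
ee_pos: [0.5111, -0.1377, 0.2122]
tcp_rot: [-89.9, -0.2, 13.0]
wrist_force: [-0.4, 0.5, -0.2]
opening: 0.0659
top
bottle [([213.8, 203.0, 241.4, 232.6], 0.79), ([289.2, 168.5, 314.4, 197.9], 0.7), ([237.0, 246.0, 266.5, 274.7], 0.6)]
boat [([183.4, 217.9, 206.2, 225.6], 0.49)]
specimen_a []
beaker [([213.3, 141.8, 236.4, 169.0], 0.94)]
petri []
dropper [([417.3, 254.6, 436.5, 273.9], 0.55)]
caliper [([248.2, 110.4, 338.8, 134.8], 0.87)]
coaster [([111.3, 312.2, 157.1, 355.2], 0.77), ([212.4, 213.7, 244.2, 237.0], 0.75), ([259.1, 206.6, 284.6, 229.2], 0.59)]
side
bottle [([237.1, 218.8, 262.4, 257.6], 0.86), ([315.4, 191.7, 338.8, 227.0], 0.68), ([288.8, 159.5, 314.6, 198.9], 0.64)]
boat [([346.2, 211.1, 366.5, 216.4], 0.6)]
specimen_a [([196.4, 219.8, 208.9, 224.6], 0.64), ([186.4, 220.8, 198.1, 226.3], 0.59), ([176.2, 220.9, 189.9, 224.6], 0.56)]
beaker [([322.3, 255.7, 344.6, 287.8], 0.95)]
petri [([122.6, 283.3, 151.1, 316.0], 0.7), ([365.0, 272.2, 370.0, 298.9], 0.65), ([314.0, 192.8, 340.9, 230.3], 0.37)]
dropper [([140.5, 174.6, 155.7, 192.3], 0.64), ([130.7, 206.5, 218.0, 234.0], 0.28)]
caliper [([205.6, 303.6, 313.2, 334.6], 0.56), ([218.2, 187.2, 258.8, 196.4], 0.51), ([368.0, 292.1, 371.3, 296.7], 0.38)]
coaster [([379.3, 130.7, 416.8, 153.6], 0.88), ([276.7, 219.7, 294.7, 235.3], 0.85), ([308.5, 217.4, 341.3, 233.8], 0.68)]
t 37.5 tcp [ 0.5113 -0.1366  0.2127] [-89.9  -0.3  13.2] q [-15.   2.   8.  96.   0.  62.] F [-0.3  0.3 -0.6] op 0.0657
shift mm [-77.3, 12.7, 158.4] rot [0.0, 0.0, 0.0]
```

```bash
python3 -c "
from workcell import bot
print(bot.job_done())"
```

```text
the job is handed in; nothing more can be done
None
```

The job is handed in at about 37.5 s of the 72 s allowed. I set the bottle aside upright and drew the boat out by its handle. I then tipped it slowly to 22° over the trough, put the empty boat back on its plate, and returned the bottle to the middle coaster.

**Last checks:**
- **Cylinders:** the side camera found all three in the fold, next to each other up to the stop. A close-up right after the pour showed one straight line and an empty boat.
- **Boat and bottle:** the boat's handle is within about 1 px of its starting place. The bottle is within 1 px from the top but about 3 px higher in the side view, and upright. The coaster's fitted centre was within about 3 mm of where I put it.
- **Bystanders:** the beaker, dropper and caliper were found in both views and the petri dish in the side view, all close to where they started. I did not check the tweezers or the two mounts in the final pictures.

**What failed or disagreed:**
- **First bottle grasp:** it closed above the cap, because the real fingertips sit about 25 mm short of the reported tool point. I corrected for this from the pictures. The bottle did not move.
- **Bottle grip:** I held the bottle by its cap, not round its body as advised, because a pink bottle blocked that approach.
- **Cameras:** the two views differed by 2–3 px (about 5 mm), so I used the top view for positions.
- **Reach:** joint 4 reached its limit over the trough, so the first approach stopped about 30 mm short. I then started the tip from there with the lip about 115 mm uphill of the stop.

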